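# Seat a respiration jar in the V nest of the gas rig

## Task

Stand the sample jar with the orange port on the rig's metal plate and push it into the white V guides until it centres itself and is fully home on the seat pin. Finish with a short, steady press of about 10 N to bed it, but treat the glass gently: never press it against the guides with more than 20 N. Then let go, leaving the jar upright and home, and leave the other things where they are.

Things in the scene. Friction and masses are not known exactly. Their poses are not given: they have to be found in the camera images.
- jar: Closed glass jar (all sizes in mm), 60 diameter, with an orange sampling port. Glass wall from 0 to 55 above its underside, steel lid 56 diameter from 55 to 65, then the orange port, a plain upright cylinder 22 diameter from 65 to 90, the place to lift it by. Mass 0.3 to 0.55 kg. Origin: centre of the underside; z up.
- plate: Flat metal base plate of the rig, fixed to the bench, in mm 300 (x) by 200 (y), 6 thick, smooth. Origin: centre of its underside; x is the push direction, from the open front edge towards the guides' narrow end and the rear bracket.
- seat_nominal (a point): Centre of the plate's top: nominal place of the axis of a jar that is home; axes as the plate. An earlier user has shifted the V nest with its bracket: nest, mouth and seat really stand up to 12 off along x and up to 8 off along y, square to the plate. This is not measured and must be felt or seen. Grey rear bracket and rods up to 130 high stand 80 or more past it.
- nest (a joint): Give of the white V nest in the push direction, in m: 0 free, spring of 4 N per mm, at most 0.008, well damped; let go, it carries the jar back with it, still home. Two upright slippery guide walls, tops 50 above the plate, 10 thick, each closing at 30 deg to x, inner faces 132 apart at the mouth, which lies 55 before the axis of a jar that is home.
- pin (a joint): Travel in m of the seat pin: 10 diameter steel pin along the push direction at the nest's narrow end, axis 30 above the plate, red flag behind the nest. 0 is free; 0.008 when a jar is fully home, touching both walls. Its spring (0.3 N) is weaker than the jar's friction on the smooth plate (about 0.6 to 1.7 N).
- jar_blue: Bystander: the same jar as jar but with a blue port. Sizes in mm; origin: centre of its underside.
- jar_white: Bystander: the same jar as jar but with a white port. Sizes in mm; origin: centre of its underside.
- beaker: Bystander: open glass beaker, 64 diameter, 85 high. Sizes in mm; origin: centre of its underside.
- wrench: Bystander: steel wrench, 160 mm long, lying flat, origin amid its length.
- collar: Bystander: steel ring, 56 diameter, 14 high. Sizes in mm; origin: centre of its underside.
- bottle: Bystander: white plastic bottle with red cap, 60 diameter, 150 high. Sizes in mm; origin: centre of its underside.
- tub: Bystander: blue open plastic tub, 100 x 80 x 40 high. Sizes in mm; origin: centre of its underside.

How it is judged:
On the way:
1. the jar is pressed home: seat pin in by more than 6.5 mm and the nest pressed back by more than 0.8 mm (about 3 N) for 0.3 s (value of joint pin above 0.0065 m and value of joint nest above 0.0008 m), for 0.3 s.
At the end, for the whole second after the job is handed in: The jar with the orange port stands upright (within 0.06 rad) and at rest on the plate, within 20 mm of the nominal seat, and still home: the seat pin in by more than 6 of its 8 mm (value of joint pin above 0.006 m and horizontal distance between jar and seat_nominal below 0.02 m and angle between jar's own z axis and vertical below 0.06 rad and z of jar in the frame of plate between 0.003 and 0.009 m and linear speed of jar below 0.01 m/s); the robot touches nothing.
It fails at once if the nest pressed back by more than 5 mm (20 N) (value of joint nest above 0.005 m).
It fails at once if jar tipped by more than 0.35 rad (angle between jar's own z axis and vertical above 0.35 rad).
It fails at once if a bystander moved by more than 20 mm (distance of any of jar_blue, jar_white, beaker, wrench, collar, bottle, tub from where it was at the start of the episode above 0.02 m).
It also fails if it takes over 72 s, if anything falls off the work surface, if the arm or the gripper's body presses on something with over 40 N, if the wrist force passes 120 N, or if a joint passes its speed limit or range.

## Robot

A 6-joint arm with a two-finger parallel gripper is mounted at the origin on the work surface. World frame = base frame: x ahead of the robot, y to its left, z up, the work surface at z = 0. Lengths are in m, angles in rad, forces in N, time in s.
With the tool pointing down it reaches from about 0.25 to 0.775 m from the base axis. Payload 4 kg.
Tool frame: the origin (TCP) lies at the very end of the fingers, on their centre line; the grasp point (between the pads) lies 19 mm behind it; z points along the fingers, x is the direction in which the jaws open and shut, and the axes are right-handed (so a half turn about z gives the same grasp; the last joint's range is limited). The gripper opens to 94 mm and grips with 3 to 60 N. Pads are 16 mm wide; open, the fingers measure 119 mm over their backs; the gripper's body (75 mm by 177 mm) begins 78 mm behind the grasp point.
Start: joints at [1.049, 0.087, 1.371, -0, 1.684, -0.103], TCP at [0.224, 0.502, 0.169] pointing down, gripper open.
Joint ranges: [-3.1, 3.1], [-0.76, 2.03], [0.27, 2.55], [-1.08, 4.22], [0.17, 2.65], [-2.57, 2.57]. Speed limits (rad/s): [2.79, 2.79, 3.14, 3.14, 3.14, 3.14].

## Interface

Orientations are given as [roll, pitch, yaw] about the fixed x, y, z axes, in that order (R = Rz(yaw) Ry(pitch) Rx(roll)).
In Python, from bench import robot, cams, ticket gives the robot as it stands.
- The arm moves only by the tool jog_arm, never from a script. Its argument "series" is a list of rows, each an object of numbers: "x", "y", "z": the shift along the tool's x, y, z in m; "rx", "ry", "rz": the turn, a rotation vector about the tool's x, y, z in degrees. A call has 1 to 12 rows; each row shifts and turns the pose as measured when the row begins, along the tool's axes as they then stand; what a row does not reach is not made up. A row lasts 1/12 s, in which the tool goes at most 41.7 mm and 7.16 degrees, less where a joint would pass 70% of its speed; a pose out of reach is approached as far as the arm can. A call with a gripper value outside its range is refused whole. "claw" is the opening, from 0 (shut) to 1 (fully open), set as the call begins (left out, the last holds). The fingers move at their own pace and stop on an object; the grip force is fixed at half the most. Time passes only in rows, so rows that do not move let the fingers close. It gives the time, the measured TCP pose, the force and the opening at its end, in the units of the state.
- robot.get_obs(): the state, without advancing time (a new reading comes with each control period).
- cams.snapshot(name): name is "side" or "top"; returns a dict with "img" (420x560x3 uint8, red, green, blue), "mtx" (3x3 intrinsics, pixels), "k1" (the pictures are not rectified: a ray, as slopes to the right and down, at radius r is drawn at 1 + k1 r^2 times it, then the intrinsics apply), "origin" and "attitude" of the camera in the world. Camera axes: x right, y down, z forward; pixel columns grow to the right and rows downward; lengths in m; the calibration is good to about 2 mm. A picture is of the moment at which its call begins. There is no depth.
- ticket.close_job(): hands the job in, once; it reports no verdict.
Trained networks look in a picture, given as the dict that the camera call returned (one of the last four; its "shot" number tells which), for a name from the list of things; names that differ only in an ending like _2 or _b are one class to them, and where a whole thing is asked for, a point or a joint stands for the part that bears it (a point fixed in the world has none). Each returns a list of dicts, best first, with "p" (0 to 1); they miss things now and then, are a little off and sometimes report something else, mostly with a low value. They report only what shows in the picture. A call takes as long as a camera call.
- cams.look_for(thing, picture): "bbox" ([left, top, width, height] in pixels, round what is visible of it).
The state is a dict: "time": time; "joint_positions": joint angles; "qvel": joint speeds; "joint_torque": joint torques, N m; "tool_pos": TCP position; "ee_rot": TCP orientation; "wrist_force": force on the tool from outside, world axes, zero at the start; "wrist_torque": the same for the moment, N m; "width": finger opening in m.
Only numpy, scipy, OpenCV 4.12 (cv2) and the standard library are available. Lean on these libraries where they do the work, as an engineer would, in place of code of your own. Each camera call takes 0.05 s, during which the arm holds its last target.

## Working session

There is one attempt and no reset: what is moved stays moved. The work goes in short steps, Python scripts to look and compute and a tool call to move; the robot and the scene stay as the last step left them, time stands still between calls to the robot, and variables do not carry over. Pictures are saved under pics/ and viewed, and the job is handed in when it is done.

Besides the shell and the picture viewer there is one more tool, called after "Request:" as name(argument=value, ...) on one line, values as JSON. jog_arm: Moves the arm, as the interface text tells. Its arguments: {"type":"object","properties":{"series":{"type":"array","items":{"type":"object","properties":{"x":{"type":"number"},"y":{"type":"number"},"z":{"type":"number"},"rx":{"type":"number"},"ry":{"type":"number"},"rz":{"type":"number"}}}},"claw":{"type":"number"}},"required":["series"]}

```bash
ls; mkdir -p pics
cat > h.py <<'E'
import numpy as np, cv2
from bench import robot, cams, ticket
def snap(n,fn=None):
    s=cams.snapshot(n)
    if fn: cv2.imwrite('pics/'+fn,s['img'][:,:,::-1])
    return s
E
python3 - <<'E'
from h import *
for n in('top','side'):
    s=snap(n,n+'0.png'); print({k:v for k,v in s.items() if k!='img'})
    for t in ['jar','plate','nest','pin']:
        print(t,cams.look_for(t,s)[:3])
print(robot.get_obs())
E
```

```text
pics
{'mtx': array([[417.50530622,   0.        , 275.41736217],
       [  0.        , 417.50530622, 205.50595483],
       [  0.        ,   0.        ,   1.        ]]), 'k1': -0.01187407476964502, 'origin': array([ 0.46120923, -0.01463339,  1.29320954]), 'attitude': array([-3.04519061e+00,  1.21600297e-03, -1.58420620e+00]), 'shot': 1}
jar []
plate [{'bbox': [265.8, 154.6, 81.1, 104.2], 'p': 0.73}, {'bbox': [127.1, 168.5, 22.9, 21.6], 'p': 0.42}]
nest [{'bbox': [283.0, 179.1, 48.8, 42.0], 'p': 0.73}]
pin []
{'mtx': array([[521.63204125,   0.        , 274.57589745],
       [  0.        , 521.63204125, 207.465277  ],
       [  0.        ,   0.        ,   1.        ]]), 'k1': -0.1290005579233694, 'origin': array([0.2086096 , 0.83185342, 0.9344889 ]), 'attitude': array([-2.33201068,  0.00888387, -2.70908005]), 'shot': 2}
jar [{'bbox': [254.2, 318.2, 29.7, 42.6], 'p': 0.76}, {'bbox': [235.5, 168.4, 122.0, 67.7], 'p': 0.7}]
plate [{'bbox': [234.7, 168.0, 127.1, 67.8], 'p': 0.82}, {'bbox': [366.1, 121.6, 45.1, 37.2], 'p': 0.46}]
nest [{'bbox': [260.0, 168.0, 59.7, 51.5], 'p': 0.98}]
pin [{'bbox': [311.2, 119.2, 43.8, 23.6], 'p': 0.74}]
{'time': 0.5, 'joint_positions': array([ 1.04893185e+00,  8.72322143e-02,  1.37075303e+00, -2.36067516e-05,
        1.68361001e+00, -1.03106129e-01]), 'qvel': array([-0.00016642,  0.00029568, -0.00047285,  0.00076755, -0.00158759,
       -0.00030529]), 'joint_torque': array([-7.14045163e-04, -3.39627349e+01, -3.02266681e+01,  7.17205158e-02,
        2.44421535e-02, -2.92137906e-05]), 'tool_pos': array([0.22365756, 0.50246552, 0.16906131]), 'ee_rot': array([3.14156959e+00, 5.00264794e-06, 1.15203532e+00]), 'wrist_force': array([-0.34447416,  0.38172807, -0.4980467 ]), 'wrist_torque': array([ 0.01795794, -0.01998088, -0.04894061]), 'width': 0.09382176706215169}
```

View pics/top0.png

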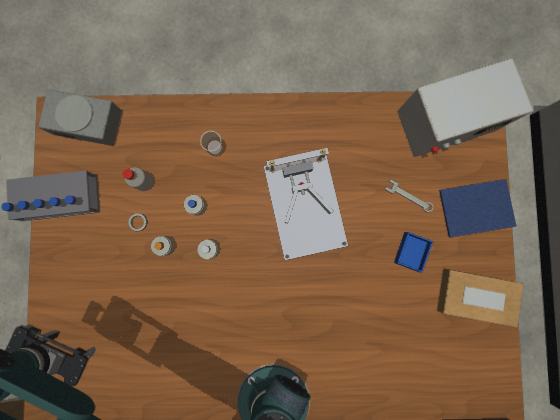

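View pics/side0.png

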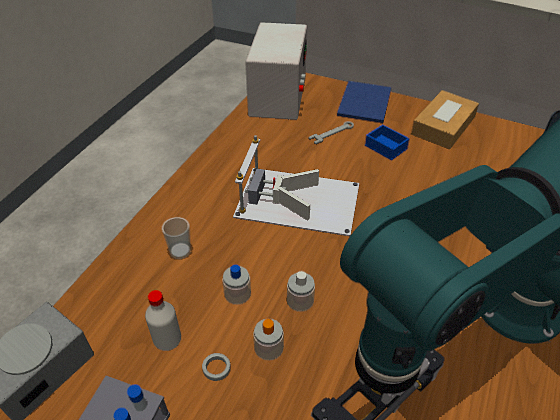

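The top view shows the orange-port jar near (160,246), the blue jar at (193,204), the white jar at (207,249) and the plate with corners around (265,165) to (347,245). The side view shows the orange port at (268,326). Next I'll zoom in and measure.

```bash
cat >> h.py <<'E'
from scipy.spatial.transform import Rotation as Rt
def Rm(s): return Rt.from_euler('xyz',s['attitude']).as_matrix()
def proj(s,P):
    P=np.atleast_2d(P); c=(P-s['origin'])@Rm(s); u=c[:,:2]/c[:,2:]
    r2=(u**2).sum(1,keepdims=True); u=u*(1+s['k1']*r2)
    return u@np.diag([s['mtx'][0,0],s['mtx'][1,1]])+s['mtx'][:2,2]
def back(s,px,z):
    px=np.atleast_2d(px).astype(float); K=s['mtx']; d=(px-K[:2,2])/[K[0,0],K[1,1]]; u=d.copy()
    for _ in range(20): u=d/(1+s['k1']*(u**2).sum(1,keepdims=True))
    r=np.c_[u,np.ones(len(u))]@Rm(s).T
    return s['origin']+r*((z-s['origin'][2])/r[:,2])[:,None]
def tri(s1,p1,s2,p2):
    o=[];D=[]
    for s,p in((s1,p1),(s2,p2)):
        d=(back(s,p,0)[0]-s['origin']); d/=np.linalg.norm(d); o.append(s['origin']);D.append(d)
    A=sum(np.eye(3)-np.outer(d,d) for d in D); b=sum((np.eye(3)-np.outer(d,d))@a for a,d in zip(o,D))
    X=np.linalg.solve(A,b); e=[np.linalg.norm(np.cross(X-a,d)) for a,d in zip(o,D)]
    return X,e
def orange(s,box=None):
    hsv=cv2.cvtColor(s['img'],cv2.COLOR_RGB2HSV)
    m=cv2.inRange(hsv,(8,200,160),(22,255,255))
    n,l,st,c=cv2.connectedComponentsWithStats(m)
    return [(st[i].tolist(),c[i].round(2).tolist()) for i in range(1,n) if st[i][4]>8]
E
python3 - <<'E'
from h import *
t=snap('top');s=snap('side')
print(orange(t),orange(s))
def crop(s,x0,x1,y0,y1,f,fn): cv2.imwrite('pics/'+fn,cv2.resize(s['img'][y0:y1,x0:x1,::-1],None,fx=f,fy=f,interpolation=cv2.INTER_CUBIC))
crop(t,255,355,145,265,5,'tc.png'); crop(s,225,365,130,240,5,'sc.png'); crop(t,130,220,190,260,7,'tj.png')
for c,z in (((208,249),.09),((192,204),.09)): print(back(t,c,z))
E
```

```text
[] [([263, 319, 11, 9, 74], [267.72, 323.12])]
[[0.45486308 0.18030419 0.09      ]]
[[0.58522646 0.226969   0.09      ]]
```

```bash
ls pics
```

```text
sc.png
side0.png
tc.png
tj.png
top0.png
```

View pics/tc.png

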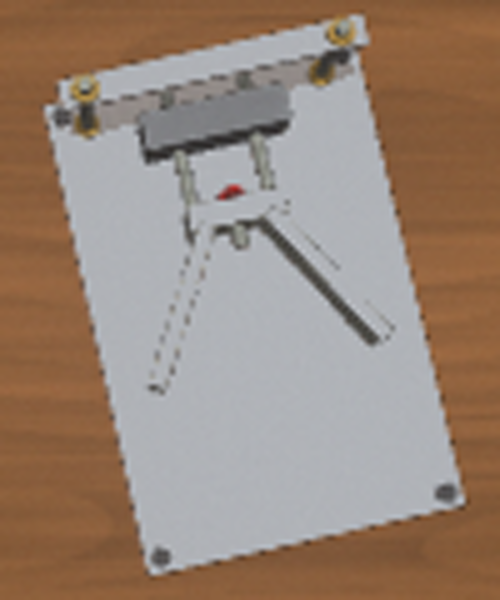

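View pics/sc.png

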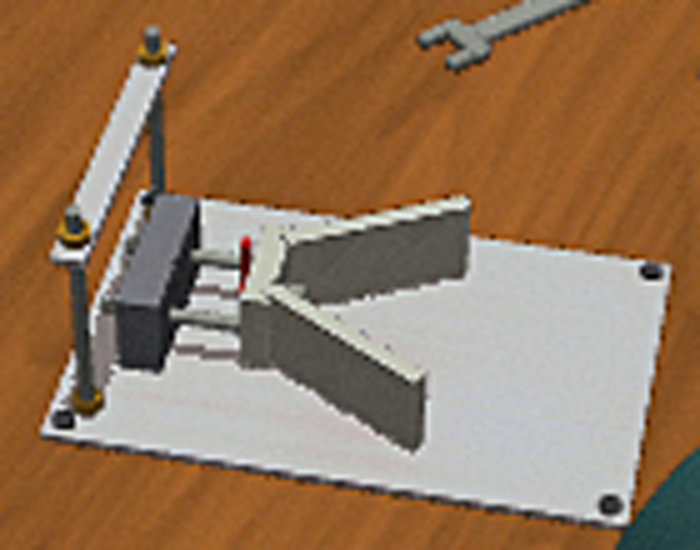

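View pics/tj.png

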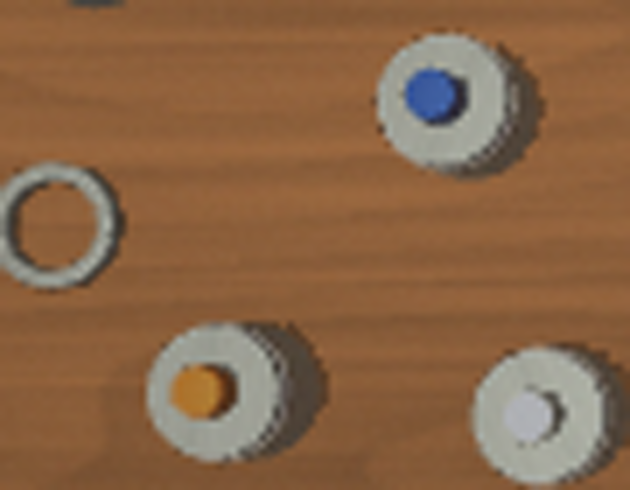

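```bash
cat > fit.py <<'E'
from h import *
from scipy.optimize import least_squares
t=snap('top');s=snap('side')
cv=lambda p,x0,y0,f:(np.array(p,float)+.5)/f-.5+[x0,y0]
ct=lambda *p:cv(p,255,145,5); cs=lambda *p:cv(p,225,130,5)
jt=cv([[201,392],[527,415],[433,96]],130,190,7)
J=back(t,jt,.09); print('top J',J.round(4))
print('side orange expected', proj(s,J), )
# plate corners local (x push,y left)
obs=[(t,[-.15,.1],ct(150,575)),(t,[-.15,-.1],ct(465,505)),(t,[.15,.1],ct(46,107)),
 (s,[-.15,.1],cs(626,523)),(s,[-.15,-.1],cs(669,265)),(s,[.15,.1],cs(40,433))]
def W(q,L,z): c,n=np.cos(q[2]),np.sin(q[2]); return np.array([q[0]+c*L[0]-n*L[1],q[1]+n*L[0]+c*L[1],z])
f=lambda q:np.concatenate([(proj(c,W(q,L,.006))[0]-p) for c,L,p in obs])
c0=back(t,ct(255,300),.006)[0]
r=least_squares(f,[c0[0],c0[1],.2]); q=r.x; print('plate',q,'res',r.fun.reshape(-1,2).round(2).tolist())
# nest
no=[(t,[-.055,.066],ct(165,393)),(t,[-.055,-.066],ct(376,345)),(t,[-.05,-.07466],ct(393,330)),(t,[-.05,.07466],ct(149,386)),
 (s,[-.055,.066],cs(424,377)),(s,[-.05,-.07466],cs(470,199)),(s,[-.055,-.066],cs(468,210))]
g=lambda d:np.concatenate([(proj(c,W(q,[L[0]+d[0],L[1]+d[1]],.056))[0]-p) for c,L,p in no])
r=least_squares(g,[0,0],loss='soft_l1'); d=r.x;print('nest off',d,'res',g(d).reshape(-1,2).round(2).tolist())
home=W(q,d,.006);print('home',home, 'mouth',W(q,[d[0]-.055,d[1]],.006))
for cam,x0,x1,y0,y1,n in((t,255,355,145,265,'to.png'),(s,225,365,130,240,'so.png')):
    im=cv2.resize(cam['img'][y0:y1,x0:x1,::-1],None,fx=5,fy=5,interpolation=cv2.INTER_CUBIC)
    P=lambda L,z:tuple(int(v) for v in ((proj(cam,W(q,L,z))[0]-[x0,y0]+.5)*5-.5))
    C=[[-.15,.1],[-.15,-.1],[.15,-.1],[.15,.1]]
    for a,b in zip(C,C[1:]+C[:1]): cv2.line(im,P(a,.006),P(b,.006),(0,0,255),1)
    for sg in(1,-1):
        Q=[(-.055,.066*sg),(-.050,.07466*sg)]; e=.09
        Q+= [(Q[1][0]+e*.866,Q[1][1]-sg*e*.5),(Q[0][0]+e*.866,Q[0][1]-sg*e*.5)]
        for a,b in zip(Q,Q[1:]+Q[:1]): cv2.line(im,P(d+a,.056),P(d+b,.056),(0,255,0),1)
    cv2.imwrite('pics/'+n,im)
E
python3 fit.py
```

```text
top J [[0.4665 0.3233 0.09  ]
 [0.4554 0.1893 0.09  ]
 [0.5873 0.2286 0.09  ]]
side orange expected [[267.56156839 321.24533464]
 [300.01177141 273.67292989]
 [234.87623711 266.74666924]]
plate [ 0.584338   -0.10656928  0.20688834] res [[-0.34, 0.68], [0.21, 0.32], [-0.7, -0.09], [-0.08, -0.19], [0.22, -0.7], [-0.52, -0.61]]
nest off [0.01180902 0.00293249] res [[-0.73, -0.07], [0.39, -0.18], [-0.57, 0.55], [-0.75, 0.32], [0.46, -0.73], [-1.29, -0.92], [0.44, -0.83]]
home [ 0.59529281 -0.10127357  0.006     ] mouth [ 0.54146569 -0.11257142  0.006     ]
```

```bash
ls pics
```

```text
sc.png
side0.png
so.png
tc.png
tj.png
to.png
top0.png
```

View pics/to.png

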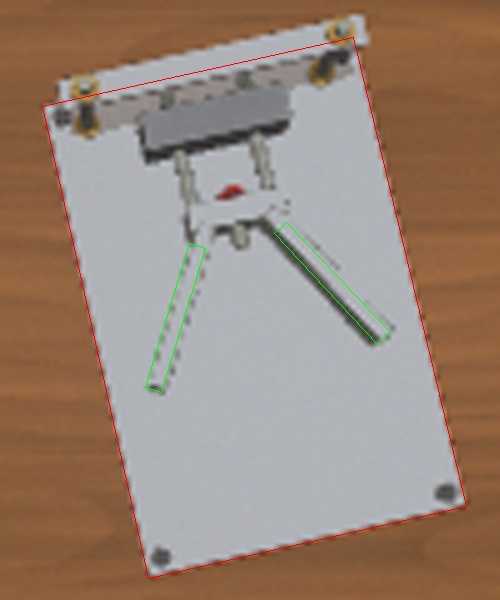

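View pics/so.png

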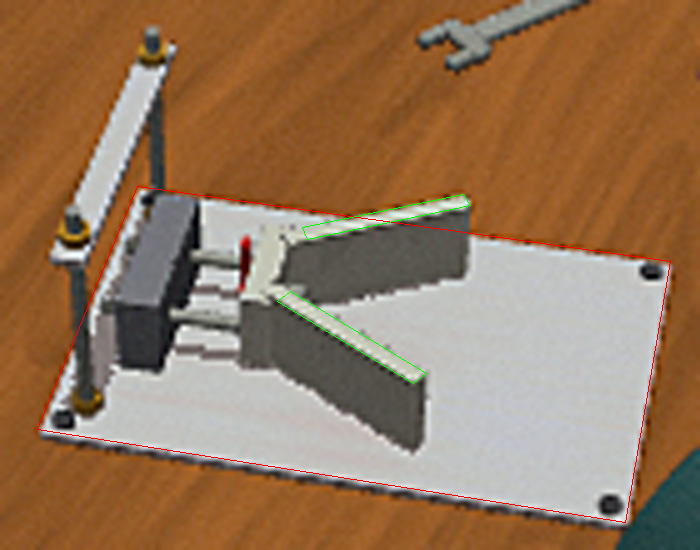

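Both fits agree to under a pixel on the plate and about 1.3 px on the nest. The orange jar is at (0.4665, 0.323), the plate yaw is 0.207 and home is about (0.595, -0.101), within 3 mm. I'll turn the jaws to the push direction first.

Request:
jog_arm(series=[{"rz":6.8},{"rz":6.8},{"rz":6.8},{"rz":6.8},{"rz":6.8},{"rz":6.8},{"rz":6.8},{"rz":6.5}], claw=1)

```text
invalid input
```

```bash
cat >> h.py <<'E'
YAW=.2069
def go(x,y,z,yaw=YAW):
    o=robot.get_obs(); R=Rt.from_euler('xyz',o['ee_rot']).as_matrix()
    d=R.T@(np.array([x,y,z])-o['tool_pos']); e=Rt.from_matrix(R.T@Rt.from_euler('xyz',[np.pi,0,yaw]).as_matrix()).as_rotvec(degrees=True)
    print('t',o['time'],'pos',o['tool_pos'].round(4),'rot',o['ee_rot'].round(4),'tooldelta mm',(d*1e3).round(1),'rotdeg',e.round(2),'F',o['wrist_force'].round(2),'T',o['wrist_torque'].round(3),'w',round(o['width'],4))
E
python3 -c "
from h import *
go(.4665,.3233,.169)"
```

```text
t 0.7 pos [0.2237 0.5025 0.1691] rot [ 3.1415e+00 -2.0000e-04  1.1520e+00] tooldelta mm [-6.500e+01  2.947e+02  2.000e-01] rotdeg [-0.000e+00 -1.000e-02  5.415e+01] F [0.1  1.16 0.06] T [ 0.012 -0.033  0.037] w 0.0938
```

Request:
jog_arm(series=[{"x":0,"y":0,"z":0,"rx":0,"ry":0,"rz":6.8},{"x":0,"y":0,"z":0,"rx":0,"ry":0,"rz":6.8},{"x":0,"y":0,"z":0,"rx":0,"ry":0,"rz":6.8},{"x":0,"y":0,"z":0,"rx":0,"ry":0,"rz":6.8},{"x":0,"y":0,"z":0,"rx":0,"ry":0,"rz":6.8},{"x":0,"y":0,"z":0,"rx":0,"ry":0,"rz":6.8},{"x":0,"y":0,"z":0,"rx":0,"ry":0,"rz":6.8},{"x":0,"y":0,"z":0,"rx":0,"ry":0,"rz":6.5}])

```text
time: 1.37
tool_pos: [0.2237, 0.5026, 0.1694]
ee_rot: [-3.141, -0.0, 0.163]
wrist_force: [-0.6, 0.3, -0.2]
width: 0.0943
```

```bash
python3 -c "
from h import *
go(.4665,.3233,.169)"
```

```text
t 1.3667 pos [0.2237 0.5026 0.1694] rot [-3.1411e+00 -3.0000e-04  1.6350e-01] tooldelta mm [210.4 216.4   0.4] rotdeg [-0.03 -0.02 -2.49] F [-0.58  0.29 -0.17] T [-0.056  0.066 -0.   ] w 0.0943
```

Request:
jog_arm(series=[{"x":0.026,"y":0.027,"rz":-2.0},{"x":0.026,"y":0.027},{"x":0.026,"y":0.027},{"x":0.026,"y":0.027},{"x":0.026,"y":0.027},{"x":0.026,"y":0.027},{"x":0.02,"y":0.02},{"x":0.01,"y":0.01}])

```text
invalid input
```

```bash
python3 -c "
from h import *
go(.4665,.3233,.085)"
```

```text
t 1.3667 pos [0.2237 0.5026 0.1694] rot [-3.1411e+00 -3.0000e-04  1.6350e-01] tooldelta mm [210.4 216.4  84.4] rotdeg [-0.03 -0.02 -2.49] F [-0.58  0.29 -0.17] T [-0.056  0.066 -0.   ] w 0.0943
```

All six keys have to be present in every row.

Request:
jog_arm(series=[{"x":0.026,"y":0.027,"z":0,"rx":0,"ry":0,"rz":-2.0},{"x":0.026,"y":0.027,"z":0,"rx":0,"ry":0,"rz":0},{"x":0.026,"y":0.027,"z":0,"rx":0,"ry":0,"rz":0},{"x":0.026,"y":0.027,"z":0,"rx":0,"ry":0,"rz":0},{"x":0.026,"y":0.027,"z":0,"rx":0,"ry":0,"rz":0},{"x":0.026,"y":0.027,"z":0,"rx":0,"ry":0,"rz":0},{"x":0.02,"y":0.02,"z":0,"rx":0,"ry":0,"rz":0},{"x":0.01,"y":0.01,"z":0,"rx":0,"ry":0,"rz":0}], claw=1)

```text
time: 2.03
tool_pos: [0.4481, 0.3469, 0.1691]
ee_rot: [-3.138, -0.001, 0.205]
wrist_force: [-0.3, -0.1, -0.6]
width: 0.0941
```

```bash
python3 -c "
from h import *
go(.4665,.3233,.085)"
```

```text
t 2.0333 pos [0.4481 0.3469 0.1691] rot [-3.1383e+00 -1.2000e-03  2.0530e-01] tooldelta mm [13.1 27.1 84.1] rotdeg [-0.19 -0.07 -0.09] F [-0.31 -0.12 -0.56] T [-0.032 -0.016 -0.003] w 0.0941
```

Request:
jog_arm(series=[{"x":0.0065,"y":0.0135,"z":0,"rx":0,"ry":0,"rz":0},{"x":0.0065,"y":0.0135,"z":0.02,"rx":0,"ry":0,"rz":0},{"x":0,"y":0,"z":0.025,"rx":0,"ry":0,"rz":0},{"x":0,"y":0,"z":0.02,"rx":0,"ry":0,"rz":0},{"x":0,"y":0,"z":0,"rx":0,"ry":0,"rz":0}])

```text
time: 2.45
tool_pos: [0.4741, 0.3184, 0.1041]
ee_rot: [-3.138, -0.008, 0.196]
wrist_force: [-1.1, -0.5, -0.6]
width: 0.094
```

```bash
python3 -c "
from h import *
go(.4665,.3233,.0685)
s=snap('side'); cv2.imwrite('pics/s1.png',cv2.resize(s['img'][250:400,180:360,::-1],None,fx=4,fy=4,interpolation=cv2.INTER_CUBIC))
t=snap('top'); cv2.imwrite('pics/t1.png',cv2.resize(t['img'][170:320,90:240,::-1],None,fx=4,fy=4,interpolation=cv2.INTER_CUBIC))
"
```

```text
t 2.45 pos [0.4741 0.3184 0.1041] rot [-3.1379 -0.0078  0.1961] tooldelta mm [-6.8 -6.1 35.5] rotdeg [-0.21 -0.45 -0.62] F [-1.06 -0.54 -0.62] T [-0.054  0.027  0.039] w 0.094
```

View pics/s1.png

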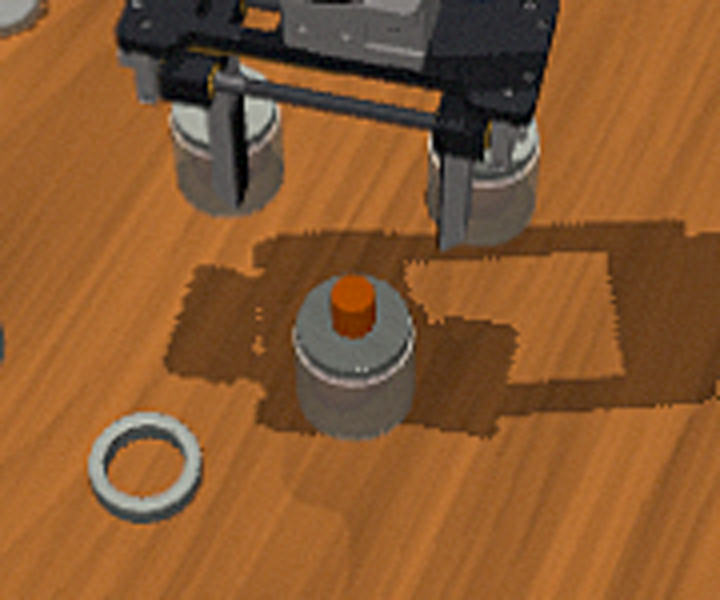

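View pics/t1.png

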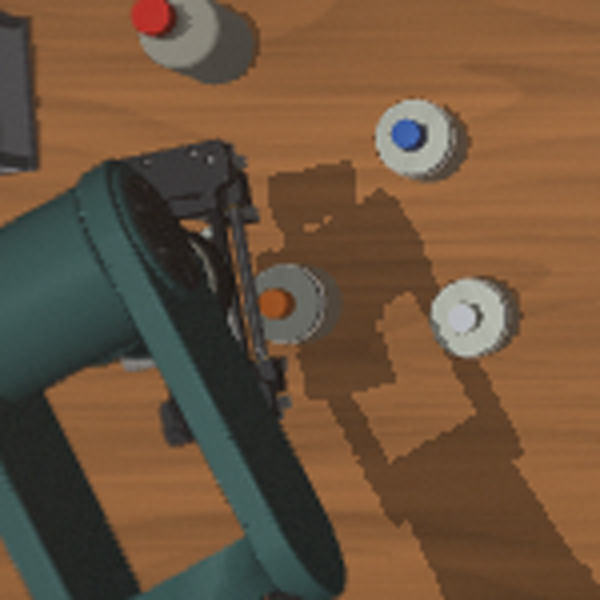

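```bash
python3 -c "
from h import *
go(.4665,.3233,.0685)
s=snap('side')
o=robot.get_obs();R=Rt.from_euler('xyz',o['ee_rot']).as_matrix();p=o['tool_pos']
pts=np.array([p,p+R[:,0]*.047,p-R[:,0]*.047,[.4665,.3233,.09]])
print(pts.round(4),((proj(s,pts)-[180,250]+.5)*4).round(0))
cv2.imwrite('pics/s2.png',cv2.resize(s['img'][250:400,180:360,::-1],None,fx=4,fy=4,interpolation=cv2.INTER_CUBIC))
"
```

```text
t 2.55 pos [0.4757 0.32   0.1082] rot [-3.1358 -0.0136  0.1969] tooldelta mm [-8.9 -4.8 39.6] rotdeg [-0.33 -0.78 -0.57] F [ 0.12  0.12 -0.28] T [-0.017  0.073 -0.006] w 0.0941
[[0.4764 0.3207 0.1096]
 [0.5224 0.3299 0.1104]
 [0.4303 0.3115 0.1088]
 [0.4665 0.3233 0.09  ]] [[335. 252.]
 [240. 233.]
 [432. 272.]
 [352. 287.]]
```

View pics/s2.png

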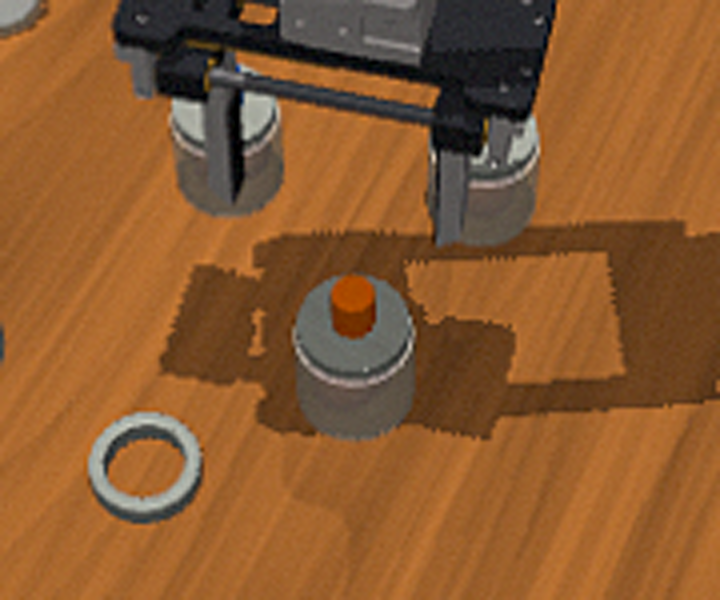

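```bash
python3 -c "
from h import *
go(.4665,.3233,.0685)
s=snap('side');t=snap('top')
p=np.array([.2237,.5025,.169]);R=Rt.from_euler('xyz',[np.pi,0,1.152]).as_matrix()
pts=np.array([p,p+R[:,0]*.047,p-R[:,0]*.047,p+R[:,0]*.047-R[:,2]*.09,p-R[:,0]*.047-R[:,2]*.09])
for c,n,b in((s,'side0',(300,340,440,420)),(t,'top0',(0,300,120,420))):
    im=cv2.imread('pics/'+n+'.png')
    for q in proj(c,pts): print(q.round(1)); cv2.circle(im,tuple(int(round(v)) for v in q),1,(0,255,255),-1)
    im=im[b[1]:b[3],b[0]:b[2]]; cv2.imwrite('pics/chk_'+n+'.png',cv2.resize(im,None,fx=5,fy=5,interpolation=cv2.INTER_NEAREST))
"
```

```text
t 2.6 pos [0.4764 0.3207 0.1096] rot [-3.135  -0.0162  0.1973] tooldelta mm [-9.8 -4.2 41. ] rotdeg [-0.37 -0.93 -0.54] F [-0.29 -0.07  0.25] T [-0.051  0.002  0.009] w 0.0945
[363.2 439. ]
[341.  460.1]
[384.1 418.7]
[347.  435.7]
[393.7 391.5]
[ 80.9 338.9]
[ 65.  331.7]
[ 97.  346.2]
[ 46.4 339.2]
[ 81.1 355. ]
```

View pics/chk_side0.png

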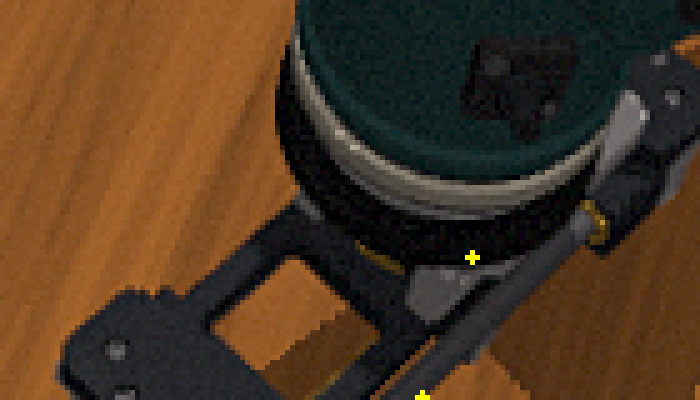

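View pics/chk_top0.png

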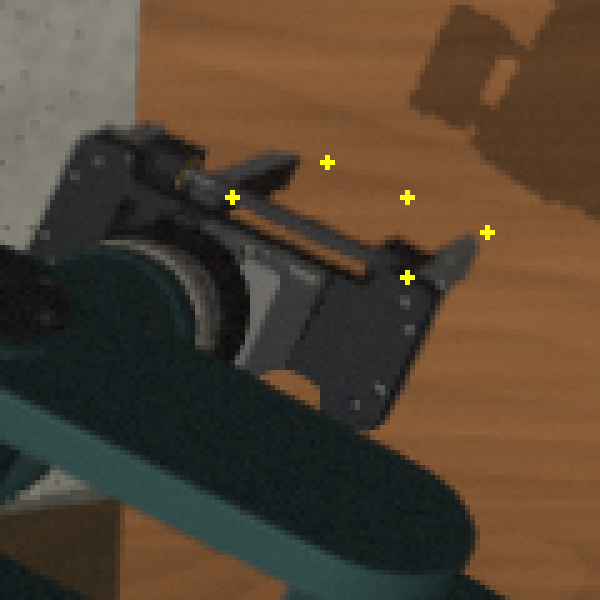

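The arm is still settling. The drawn fingertips sit about 8 px (roughly 19 mm) higher in the side view than the reported TCP, so I'll descend in steps and compare them with the port.

Request:
jog_arm(series=[{"x":-0.005,"y":-0.002,"z":0,"rx":0,"ry":-0.5,"rz":0},{"x":-0.004,"y":-0.002,"z":0.005,"rx":0,"ry":-0.3,"rz":0},{"x":0,"y":0,"z":0.01,"rx":0,"ry":0,"rz":0},{"x":0,"y":0,"z":0.01,"rx":0,"ry":0,"rz":0},{"x":0,"y":0,"z":0.005,"rx":0,"ry":0,"rz":0},{"x":0,"y":0,"z":0,"rx":0,"ry":0,"rz":0},{"x":0,"y":0,"z":0,"rx":0,"ry":0,"rz":0}])

```text
time: 3.28
tool_pos: [0.4674, 0.3265, 0.0821]
ee_rot: [-3.132, -0.01, 0.201]
wrist_force: [-0.3, -0.0, 1.0]
width: 0.0941
```

```bash
cat > look.py <<'E'
from h import *
import sys
go(.4665,.3233,.0685)
s=snap('side')
o=robot.get_obs();R=Rt.from_euler('xyz',o['ee_rot']).as_matrix();p=o['tool_pos']
im=cv2.resize(s['img'][240:380,190:350,::-1],None,fx=5,fy=5,interpolation=cv2.INTER_CUBIC)
w=o['width']/2
for q in (proj(s,np.array([p,p+R[:,0]*w,p-R[:,0]*w,p-R[:,2]*.019]))-[190,240]+.5)*5: cv2.circle(im,(int(q[0]),int(q[1])),3,(0,255,255),-1)
cv2.imwrite('pics/'+sys.argv[1],im)
E
python3 look.py s3.png
```

```text
t 3.2833 pos [0.4674 0.3265 0.0821] rot [-3.1318 -0.0103  0.2007] tooldelta mm [-1.7  3.  13.6] rotdeg [-0.56 -0.59 -0.35] F [-0.29 -0.03  0.97] T [-0.     0.046  0.024] w 0.0941
```

View pics/s3.png

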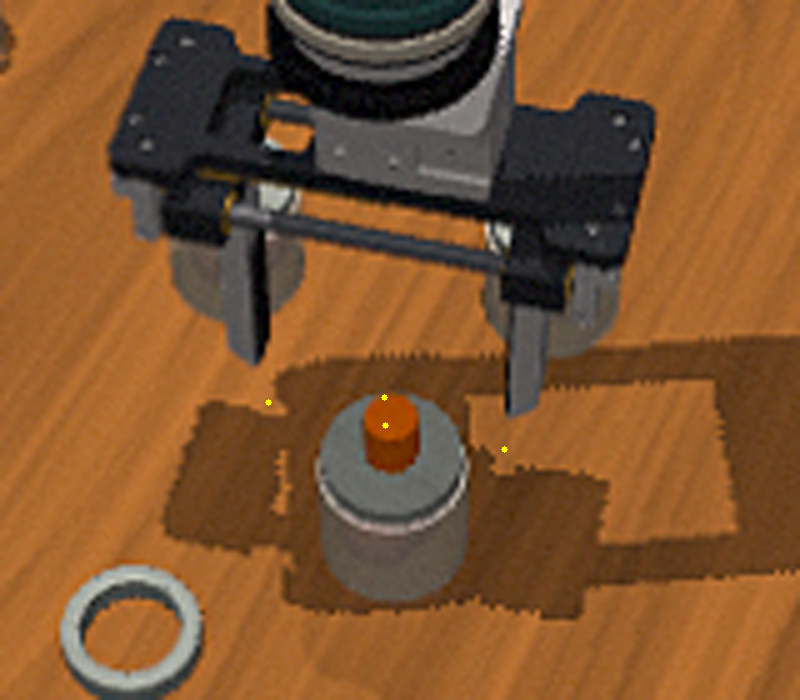

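```bash
python3 -c "
from h import *
from scipy.optimize import least_squares
s=snap('side');t=snap('top')
o=robot.get_obs();print(o['tool_pos'])
p1=np.array([.4674,.3265,.0821]);R1=Rt.from_euler('xyz',[-3.1318,-.0103,.2007]).as_matrix()
p0=np.array([.2237,.5025,.169]);R0=Rt.from_euler('xyz',[np.pi,0,1.152]).as_matrix()
S=(np.array([[245,362],[525,412]])+.5)/5-.5+[190,240]
T=(np.array([[297,157],[472,237]])+.5)/5-.5+[0,300]
h=.053
def f(d):
    r=[]
    for c,p,R,ob in((s,p1,R1,S),(t,p0,R0,T)):
        for sg,q in zip((1,-1),ob): r.append(proj(c,p+R@np.array([sg*h+d[0],d[1],d[2]]))[0]-q)
    return np.concatenate(r)
r=least_squares(f,[0,0,0]);print('tool-frame',r.x,r.fun.round(2))
def g(d):
    r=[]
    for c,p,R,ob in((s,p1,R1,S),(t,p0,R0,T)):
        for sg,q in zip((1,-1),ob): r.append(proj(c,p+R@np.array([sg*h,0,0])+d)[0]-q)
    return np.concatenate(r)
r=least_squares(g,[0,0,0]);print('world',r.x,r.fun.round(2))
"
```

```text
[0.46791818 0.32661144 0.08291071]
tool-frame [ 0.00169111  0.00305239 -0.02153605] [ 0.53 -0.59 -1.4   0.16 -0.35  0.03  1.43  0.73]
world [ 0.00204377 -0.00074201  0.02360959] [-0.03 -0.37 -1.81  0.43 -0.38  0.76  1.48  1.5 ]
```

Request:
jog_arm(series=[{"x":-0.001,"y":0.003,"z":0.004,"rx":-0.4,"ry":-0.5,"rz":-0.3},{"x":0,"y":0,"z":0.004,"rx":0,"ry":0,"rz":0},{"x":0,"y":0,"z":0.002,"rx":0,"ry":0,"rz":0},{"x":0,"y":0,"z":0,"rx":0,"ry":0,"rz":0}])

```text
time: 3.77
tool_pos: [0.4686, 0.3234, 0.0731]
ee_rot: [-3.139, -0.004, 0.206]
wrist_force: [-0.1, -0.7, 0.4]
width: 0.0938
```

```bash
python3 look.py s4.png
```

```text
t 3.7667 pos [0.4686 0.3234 0.0731] rot [-3.1386 -0.0042  0.2058] tooldelta mm [-2.1 -0.3  4.6] rotdeg [-0.17 -0.24 -0.06] F [-0.08 -0.69  0.38] T [-0.103  0.033  0.015] w 0.0938
```

View pics/s4.png

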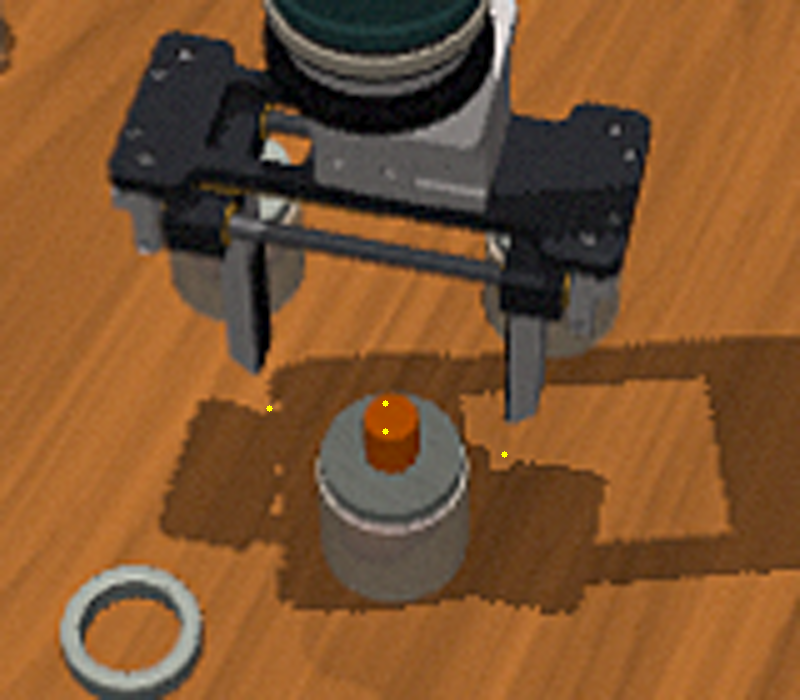

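The tips in the picture (about (245,367) and (520,418)) look level with the port's top. I'll test by closing: it either grips at 22 mm or closes on nothing.

Request:
jog_arm(series=[{"x":-0.001,"y":0,"z":0,"rx":0,"ry":0,"rz":0},{"x":0,"y":0,"z":0,"rx":0,"ry":0,"rz":0},{"x":0,"y":0,"z":0,"rx":0,"ry":0,"rz":0},{"x":0,"y":0,"z":0,"rx":0,"ry":0,"rz":0},{"x":0,"y":0,"z":0,"rx":0,"ry":0,"rz":0},{"x":0,"y":0,"z":0,"rx":0,"ry":0,"rz":0},{"x":0,"y":0,"z":0,"rx":0,"ry":0,"rz":0},{"x":0,"y":0,"z":0,"rx":0,"ry":0,"rz":0}], claw=0.1)

```text
time: 4.48
tool_pos: [0.4679, 0.3235, 0.074]
ee_rot: [-3.138, -0.006, 0.206]
wrist_force: [0.1, 1.0, -0.3]
width: 0.0442
```

```bash
python3 look.py s5.png
```

```text
t 4.4833 pos [0.4679 0.3235 0.074 ] rot [-3.1381 -0.0057  0.2059] tooldelta mm [-1.5 -0.1  5.5] rotdeg [-0.2  -0.33 -0.06] F [ 0.15  0.98 -0.31] T [-0.046  0.066  0.029] w 0.0442
```

View pics/s5.png

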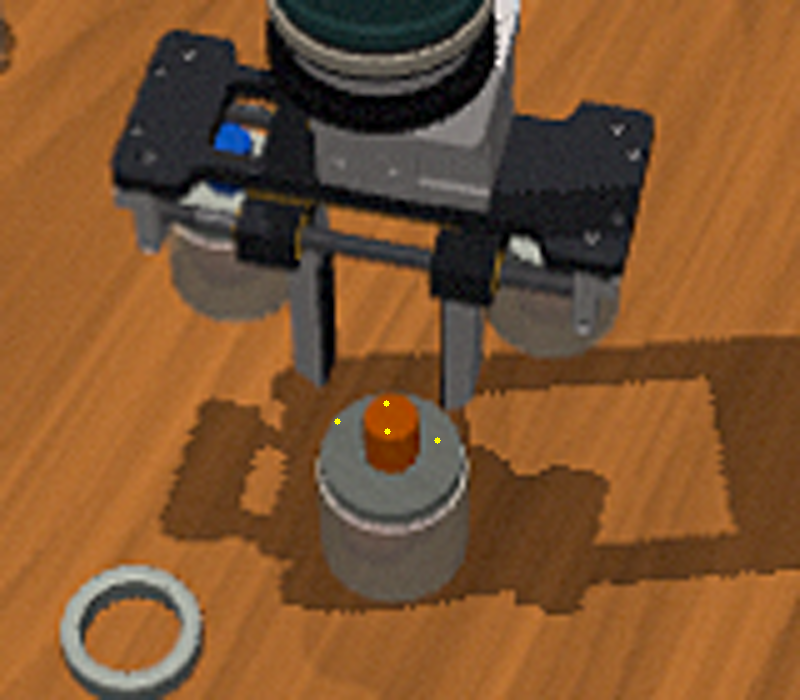

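Request:
jog_arm(series=[{"x":-0.001,"y":0,"z":0,"rx":0,"ry":0,"rz":0},{"x":0,"y":0,"z":0,"rx":0,"ry":0,"rz":0},{"x":0,"y":0,"z":0,"rx":0,"ry":0,"rz":0},{"x":0,"y":0,"z":0,"rx":0,"ry":0,"rz":0},{"x":0,"y":0,"z":0,"rx":0,"ry":0,"rz":0},{"x":0,"y":0,"z":0,"rx":0,"ry":0,"rz":0}], claw=0.1)

```text
time: 5.03
tool_pos: [0.4668, 0.3232, 0.074]
ee_rot: [-3.138, -0.006, 0.206]
wrist_force: [-0.2, 1.0, 0.8]
width: 0.0094
```

```bash
python3 look.py s6.png
```

```text
t 5.0333 pos [0.4668 0.3232 0.074 ] rot [-3.138  -0.0056  0.2059] tooldelta mm [-0.3 -0.1  5.5] rotdeg [-0.2  -0.32 -0.06] F [-0.23  1.04  0.83] T [-0.018  0.068 -0.009] w 0.0094
```

View pics/s6.png

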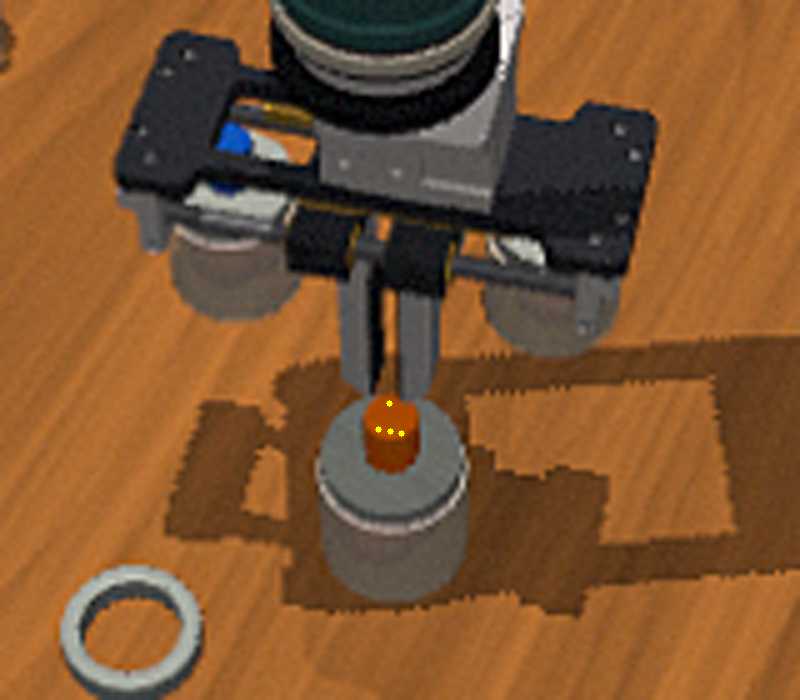

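Confirmed: the fingers closed to 9 mm above the port, so the real tips stand about 20 mm higher than the reported TCP. I'll apply that as a correction, open to half, and descend to a reported z of about 0.050.

Request:
jog_arm(series=[{"x":0,"y":0,"z":0,"rx":0,"ry":0,"rz":0},{"x":0,"y":0,"z":0,"rx":0,"ry":0,"rz":0},{"x":0,"y":0,"z":0,"rx":0,"ry":0,"rz":0},{"x":0,"y":0,"z":0,"rx":0,"ry":0,"rz":0},{"x":0,"y":0,"z":0,"rx":0,"ry":0,"rz":0},{"x":0,"y":0,"z":0.005,"rx":0,"ry":-0.3,"rz":0},{"x":0,"y":0,"z":0.006,"rx":0,"ry":0,"rz":0},{"x":0,"y":0,"z":0.006,"rx":0,"ry":0,"rz":0},{"x":0,"y":0,"z":0.002,"rx":0,"ry":0,"rz":0},{"x":0,"y":0,"z":0,"rx":0,"ry":0,"rz":0}], claw=0.55)

```text
time: 5.92
tool_pos: [0.4666, 0.3232, 0.0525]
ee_rot: [-3.138, 0.001, 0.206]
wrist_force: [-0.1, -0.4, 0.2]
width: 0.0516
```

```bash
python3 look.py s7.png
```

```text
t 5.9167 pos [0.4666 0.3232 0.0525] rot [-3.1382e+00  8.0000e-04  2.0590e-01] tooldelta mm [ -0.1  -0.1 -16. ] rotdeg [-0.2   0.04 -0.06] F [-0.14 -0.42  0.22] T [-0.05   0.075 -0.061] w 0.0516
```

View pics/s7.png

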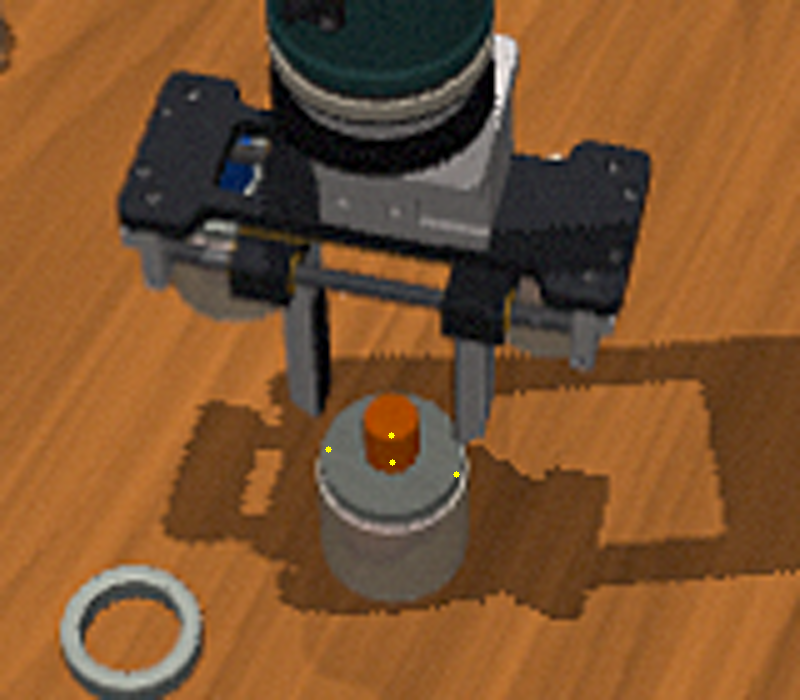

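```bash
cat > wf.py <<'E'
from h import *
s=snap('side');t=snap('top')
o=robot.get_obs(); print(o['tool_pos'],o['ee_rot'])
def draw(c,base,x0,y0,f,p,R,w,d,fn):
    im=base.copy()
    for sg in(1,-1):
        V=np.array([[sg*(w/2+a*.0125)+d[0],b*.008+d[1],z+d[2]] for a in(0,1) for b in(-1,1) for z in(0,-.06)])
        q=((proj(c,p+V@R.T)-[x0,y0]+.5)*f).astype(int)
        for i in range(8):
            for k in(1,2,4):
                if not i&k: cv2.line(im,tuple(map(int,q[i])),tuple(map(int,q[i|k])),(0,255,255) if sg>0 else (255,0,255),1)
    cv2.imwrite('pics/'+fn,im)
p=np.array([.4666,.3232,.0525]);R=Rt.from_euler('xyz',[-3.1382,.0008,.2059]).as_matrix()
p0=np.array([.2237,.5025,.169]);R0=Rt.from_euler('xyz',[np.pi,0,1.152]).as_matrix()
S=cv2.resize(s['img'][290:340,240:300,::-1],None,fx=12,fy=12,interpolation=cv2.INTER_CUBIC)
T=cv2.resize(cv2.imread('pics/top0.png')[315:365,40:110],None,fx=10,fy=10,interpolation=cv2.INTER_CUBIC)
out=[]
for i,d in enumerate([(0,0,-.02),(0,.011,-.0215)]):
    draw(s,S,240,290,12,p,R,.0516,d,f'wfs{i}.png'); draw(t,T,40,315,10,p0,R0,.0938,d,f'wft{i}.png')
    a=cv2.imread(f'pics/wfs{i}.png');b=cv2.imread(f'pics/wft{i}.png')
    h=500; out.append(cv2.resize(np.hstack([cv2.resize(a,(600,500)),b[:500]]),(800,308)))
cv2.imwrite('pics/wf_all.png',np.vstack(out))
E
python3 wf.py
```

```text
[0.46709661 0.32347645 0.05346852] [-3.13781690e+00 -5.29365561e-04  2.05917208e-01]
```

View pics/wf_all.png

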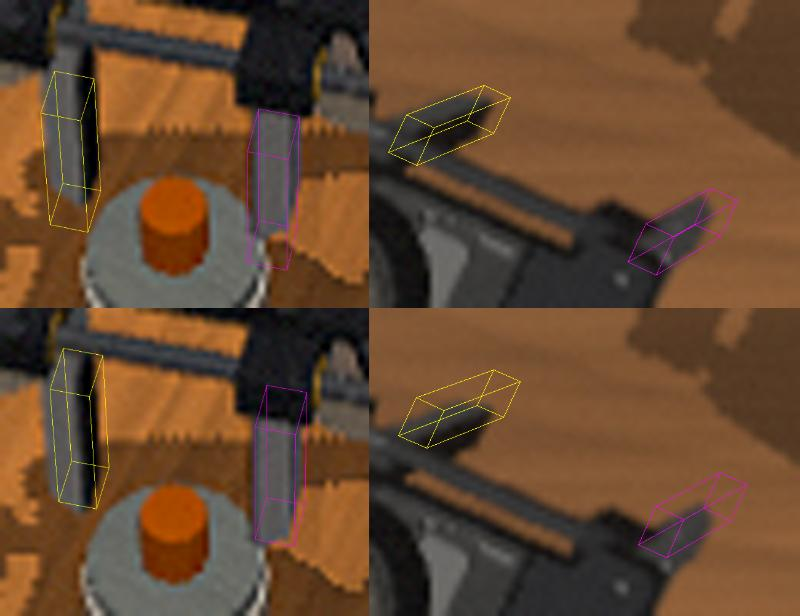

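```bash
sed -i 's/enumerate(\[.*\])/enumerate([(0,0,-.036),(0,.003,-.031)])/' wf.py; python3 wf.py
```

```text
[0.46745076 0.3236663  0.05405092] [-3.13748511e+00 -1.62974413e-03  2.05934806e-01]
```

View pics/wf_all.png

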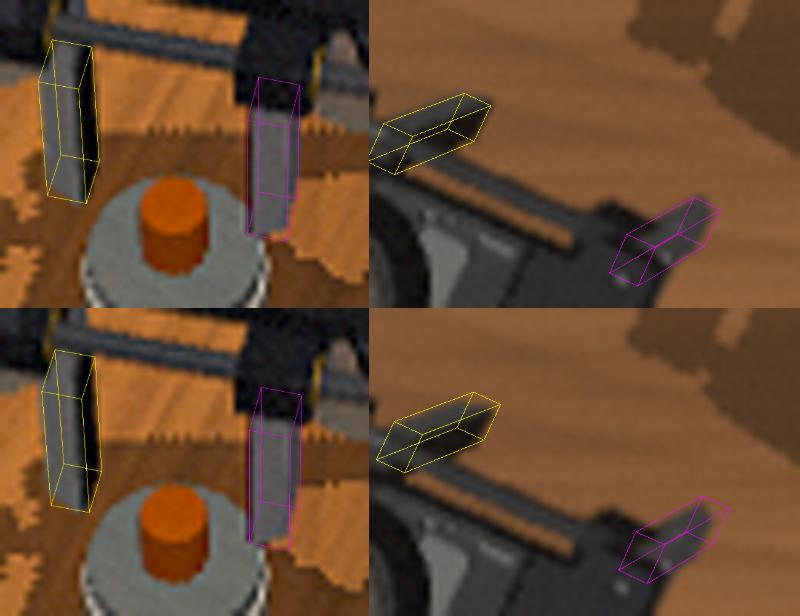

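The wireframe fit puts the true tips about 33 mm above the reported TCP, so the fingers end only about 3 mm below the port's top. I'll triangulate the port again before going down.

```bash
python3 -c "
from h import *
s=snap('side');t=snap('top')
print(tri(t,[158.3,245.6],s,[267.8,323.0]), back(s,[267.8,323.0],.09))
print(tri(t,[191.4,203.3],s,[235.5,268]))
go(.4665,.3233,.037)
"
```

```text
(array([0.46605203, 0.32427799, 0.08576021]), [np.float64(0.00040812474025863987), np.float64(0.00040812474025870817)]) [[0.46437162 0.32670637 0.09      ]]
(array([0.58681637, 0.2290439 , 0.0868056 ]), [np.float64(0.0008584551764169582), np.float64(0.0008584551764171047)])
t 6.2667 pos [0.4675 0.3237 0.0542] rot [-3.1374e+00 -1.8000e-03  2.0590e-01] tooldelta mm [-1.1  0.2 17.2] rotdeg [-0.24 -0.1  -0.06] F [ 0.04 -0.66 -0.28] T [-0.087 -0.026  0.037] w 0.0518
```

Request:
jog_arm(series=[{"x":-0.001,"y":0,"z":0.004,"rx":0,"ry":0,"rz":0},{"x":0,"y":0,"z":0.004,"rx":0,"ry":0,"rz":0},{"x":0,"y":0,"z":0.003,"rx":0,"ry":0,"rz":0},{"x":0,"y":0,"z":0.001,"rx":0,"ry":0,"rz":0},{"x":0,"y":0,"z":0,"rx":0,"ry":0,"rz":0}])

```text
time: 6.68
tool_pos: [0.4667, 0.3237, 0.0415]
ee_rot: [-3.137, -0.003, 0.206]
wrist_force: [-0.4, -0.5, 0.2]
width: 0.0518
```

```bash
python3 look.py s8.png
```

```text
t 6.6833 pos [0.4667 0.3237 0.0415] rot [-3.137e+00 -3.000e-03  2.060e-01] tooldelta mm [ -0.2   0.2 -27. ] rotdeg [-0.26 -0.17 -0.05] F [-0.42 -0.46  0.18] T [-0.064  0.035 -0.002] w 0.0518
```

View pics/s8.png

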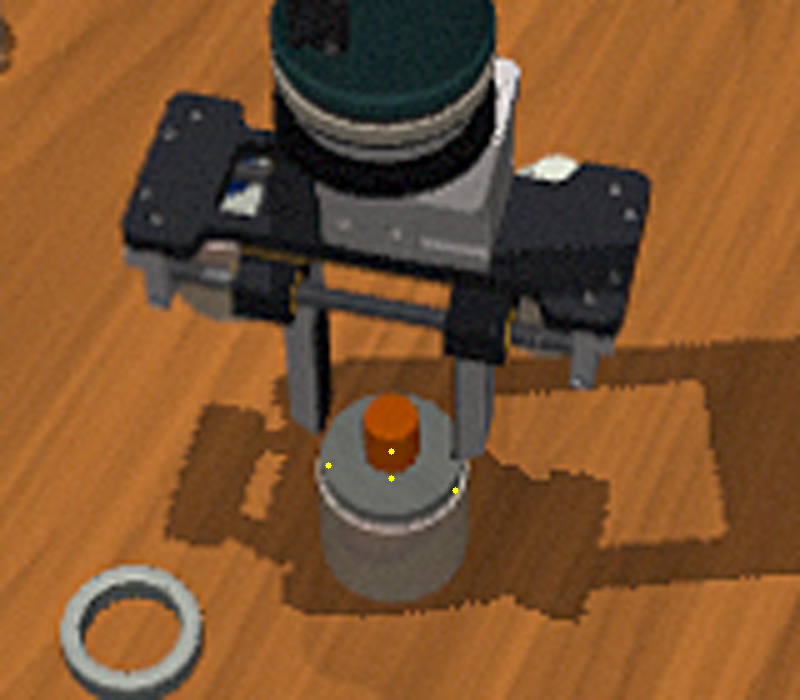

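Request:
jog_arm(series=[{"x":0,"y":0,"z":0.003,"rx":0,"ry":0,"rz":0},{"x":0,"y":0,"z":0.002,"rx":0,"ry":0,"rz":0},{"x":0,"y":0,"z":0.001,"rx":0,"ry":0,"rz":0},{"x":0,"y":0,"z":0,"rx":0,"ry":0,"rz":0}])

```text
time: 7.07
tool_pos: [0.4668, 0.3238, 0.035]
ee_rot: [-3.137, -0.003, 0.206]
wrist_force: [-0.4, 0.1, 0.4]
width: 0.052
```

```bash
python3 look.py s9.png; sed -i "s/enumerate(\[.*\])/enumerate([(0,0,-.036),(0,.0,-.031)])/; s/^p=.*/p=o['tool_pos'];R=Rt.from_euler('xyz',o['ee_rot']).as_matrix()/" wf.py; python3 wf.py
```

```text
t 7.0667 pos [0.4668 0.3238 0.035 ] rot [-3.137e+00 -3.100e-03  2.060e-01] tooldelta mm [ -0.3   0.3 -33.5] rotdeg [-0.26 -0.18 -0.05] F [-0.43  0.13  0.4 ] T [-0.049  0.019  0.012] w 0.052
[0.46701757 0.32388574 0.03538718] [-3.13686193 -0.00365571  0.20591618]
```

View pics/wf_all.png

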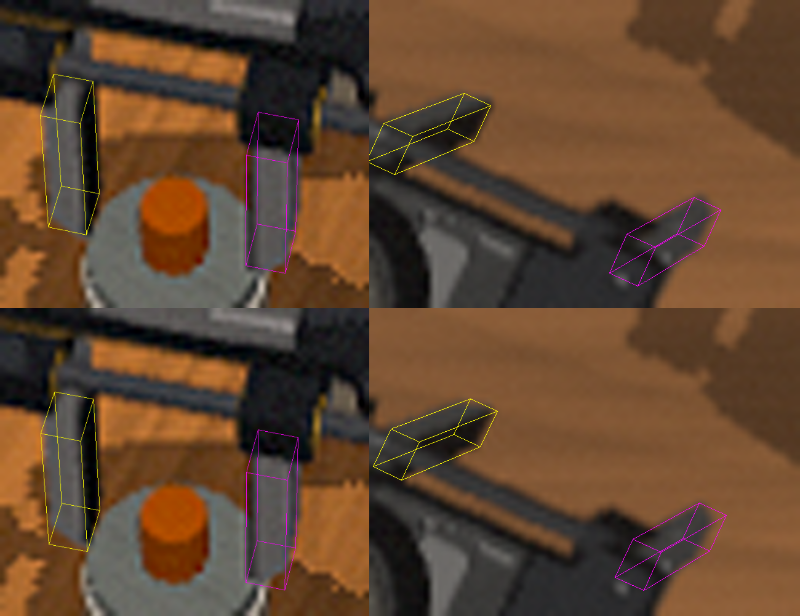

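Request:
jog_arm(series=[{"x":0,"y":0,"z":0.0015,"rx":0,"ry":0,"rz":0},{"x":0,"y":0,"z":0,"rx":0,"ry":0,"rz":0},{"x":0,"y":0,"z":0,"rx":0,"ry":0,"rz":0},{"x":0,"y":0,"z":0,"rx":0,"ry":0,"rz":0},{"x":0,"y":0,"z":0,"rx":0,"ry":0,"rz":0},{"x":0,"y":0,"z":0,"rx":0,"ry":0,"rz":0},{"x":0,"y":0,"z":0,"rx":0,"ry":0,"rz":0},{"x":0,"y":0,"z":0,"rx":0,"ry":0,"rz":0},{"x":0,"y":0,"z":0,"rx":0,"ry":0,"rz":0}], claw=0)

```text
time: 7.97
tool_pos: [0.4668, 0.324, 0.0342]
ee_rot: [-3.137, -0.004, 0.206]
wrist_force: [-0.2, 0.5, -0.2]
width: 0.0213
```

```bash
python3 look.py s10.png
```

```text
t 7.9667 pos [0.4668 0.324  0.0342] rot [-3.1367 -0.0036  0.2061] tooldelta mm [ -0.3   0.4 -34.3] rotdeg [-0.28 -0.21 -0.05] F [-0.25  0.52 -0.19] T [-0.025  0.031  0.006] w 0.0213
```

View pics/s10.png

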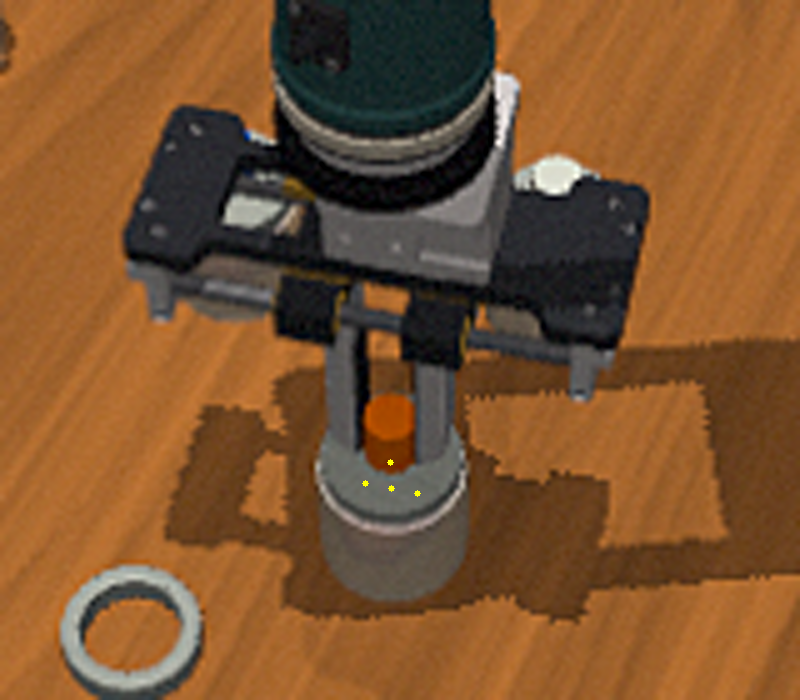

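Request:
jog_arm(series=[{"x":0,"y":0,"z":0,"rx":0,"ry":0,"rz":0},{"x":0,"y":0,"z":0,"rx":0,"ry":0,"rz":0},{"x":0,"y":0,"z":-0.005,"rx":0,"ry":0,"rz":0},{"x":0,"y":0,"z":-0.01,"rx":0,"ry":0,"rz":0},{"x":0,"y":0,"z":-0.01,"rx":0,"ry":0,"rz":0},{"x":0,"y":0,"z":-0.005,"rx":0,"ry":0,"rz":0},{"x":0,"y":0,"z":0,"rx":0,"ry":0,"rz":0},{"x":0,"y":0,"z":0,"rx":0,"ry":0,"rz":0}])

```text
time: 8.68
tool_pos: [0.464, 0.3221, 0.0627]
ee_rot: [-3.14, 0.005, 0.206]
wrist_force: [0.3, 0.1, -5.3]
width: 0.0213
```

```bash
python3 look.py s11.png
```

```text
t 8.6833 pos [0.464  0.3221 0.0627] rot [-3.1395  0.005   0.2059] tooldelta mm [ 2.7 -0.7 -5.9] rotdeg [-0.12  0.28 -0.06] F [ 0.25  0.09 -5.3 ] T [-0.068  0.029 -0.029] w 0.0213
```

View pics/s11.png

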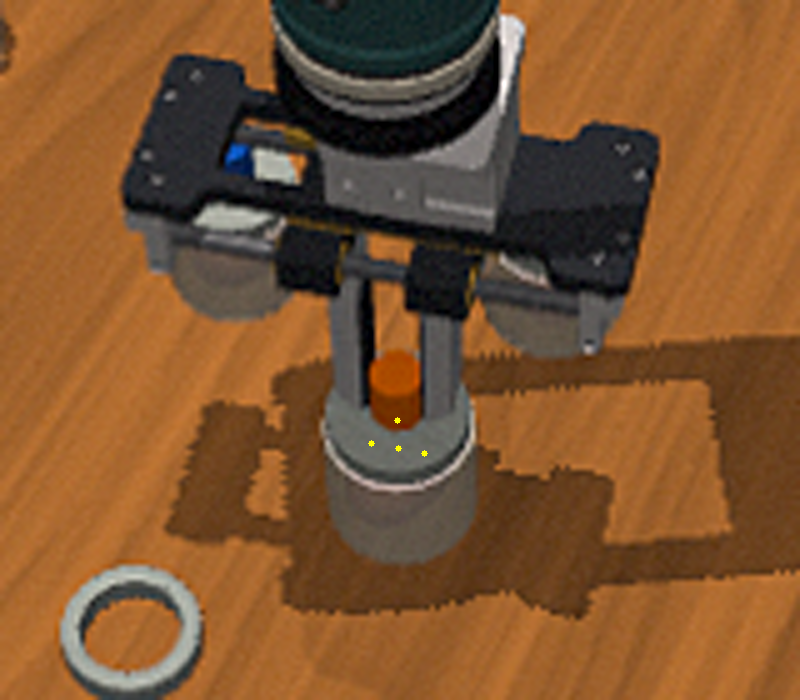

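The jar is lifted cleanly and upright, with wrist force −5.3 N (about 0.54 kg). I'll raise it over the neighbours and travel.

Request:
jog_arm(series=[{"x":0,"y":0,"z":-0.012,"rx":0,"ry":0,"rz":0},{"x":0,"y":0,"z":-0.02,"rx":0,"ry":0,"rz":0},{"x":0,"y":0,"z":-0.02,"rx":0,"ry":0,"rz":0},{"x":0,"y":0,"z":-0.02,"rx":0,"ry":0,"rz":0},{"x":0,"y":0,"z":-0.015,"rx":0,"ry":0,"rz":0},{"x":0,"y":0.01,"z":-0.008,"rx":0,"ry":0,"rz":0},{"x":0,"y":0.02,"z":0,"rx":0,"ry":0,"rz":0},{"x":-0.003,"y":0.03,"z":0,"rx":0,"ry":0,"rz":0},{"x":-0.003,"y":0.03,"z":0,"rx":0,"ry":0,"rz":0},{"x":-0.003,"y":0.03,"z":0,"rx":0,"ry":0,"rz":0},{"x":-0.003,"y":0.02,"z":0,"rx":0,"ry":0,"rz":0},{"x":0,"y":0.01,"z":0,"rx":0,"ry":0,"rz":0}])

```text
time: 9.73
tool_pos: [0.4822, 0.165, 0.1646]
ee_rot: [3.14, 0.008, 0.213]
wrist_force: [0.2, 1.1, -5.6]
width: 0.0213
```

```bash
python3 -c "
from h import *
go(.5168,-.1177,.165)"
```

```text
t 9.7333 pos [0.4822 0.165  0.1646] rot [3.1402 0.0083 0.2127] tooldelta mm [-2.590e+01  2.837e+02  2.000e-01] rotdeg [0.08 0.48 0.33] F [ 0.18  1.14 -5.57] T [-0.03   0.039 -0.025] w 0.0213
```

Request:
jog_arm(series=[{"x":-0.002,"y":0.02,"z":0,"rx":0,"ry":0.3,"rz":0.3},{"x":-0.003,"y":0.03,"z":0,"rx":0,"ry":0,"rz":0},{"x":-0.003,"y":0.03,"z":0,"rx":0,"ry":0,"rz":0},{"x":-0.003,"y":0.03,"z":0,"rx":0,"ry":0,"rz":0},{"x":-0.003,"y":0.03,"z":0,"rx":0,"ry":0,"rz":0},{"x":-0.003,"y":0.03,"z":0,"rx":0,"ry":0,"rz":0},{"x":-0.003,"y":0.03,"z":0,"rx":0,"ry":0,"rz":0},{"x":-0.002,"y":0.02,"z":0,"rx":0,"ry":0,"rz":0},{"x":-0.001,"y":0.01,"z":0,"rx":0,"ry":0,"rz":0},{"x":0,"y":0,"z":0,"rx":0,"ry":0,"rz":0},{"x":0,"y":0,"z":0,"rx":0,"ry":0,"rz":0}])

```text
time: 10.65
tool_pos: [0.5064, -0.0776, 0.1643]
ee_rot: [-3.14, 0.003, 0.206]
wrist_force: [0.0, 0.9, -5.2]
width: 0.0215
```

```bash
python3 -c "
from h import *
go(.5168,-.1177,.07)"
```

```text
t 10.65 pos [ 0.5064 -0.0776  0.1643] rot [-3.1395  0.0032  0.2055] tooldelta mm [ 2.3 41.6 94.2] rotdeg [-0.12  0.18 -0.08] F [ 0.05  0.93 -5.24] T [ 0.032  0.095 -0.041] w 0.0215
```

Request:
jog_arm(series=[{"x":0.001,"y":0.012,"z":0,"rx":0,"ry":0,"rz":0},{"x":0.001,"y":0.014,"z":0.01,"rx":0,"ry":0,"rz":0},{"x":0,"y":0.01,"z":0.02,"rx":0,"ry":0,"rz":0},{"x":0,"y":0.004,"z":0.02,"rx":0,"ry":0,"rz":0},{"x":0,"y":0,"z":0.02,"rx":0,"ry":0,"rz":0},{"x":0,"y":0,"z":0.012,"rx":0,"ry":0,"rz":0},{"x":0,"y":0,"z":0.005,"rx":0,"ry":0,"rz":0},{"x":0,"y":0,"z":0,"rx":0,"ry":0,"rz":0},{"x":0,"y":0,"z":0,"rx":0,"ry":0,"rz":0}])

```text
time: 11.4
tool_pos: [0.5196, -0.1154, 0.0706]
ee_rot: [-3.139, 0.002, 0.217]
wrist_force: [0.0, -0.0, -4.7]
width: 0.0212
```

```bash
cat > look2.py <<'E'
from h import *
import sys
go(float(sys.argv[2]),float(sys.argv[3]),float(sys.argv[4]))
for c,b in(('side',(215,110,375,230)),('top',(235,130,375,270))):
    s=snap(c); im=s['img'][b[1]:b[3],b[0]:b[2],::-1]
    cv2.imwrite('pics/'+sys.argv[1]+c+'.png',cv2.resize(im,None,fx=5 if c=='side' else 4,fy=5 if c=='side' else 4,interpolation=cv2.INTER_CUBIC))
E
python3 look2.py a .5168 -.1177 .041
```

```text
t 11.4 pos [ 0.5196 -0.1154  0.0706] rot [-3.1391e+00  1.5000e-03  2.1750e-01] tooldelta mm [-3.2  1.7 29.6] rotdeg [-0.14  0.09  0.6 ] F [ 0.01 -0.05 -4.66] T [-0.056  0.02   0.017] w 0.0212
```

View pics/aside.png

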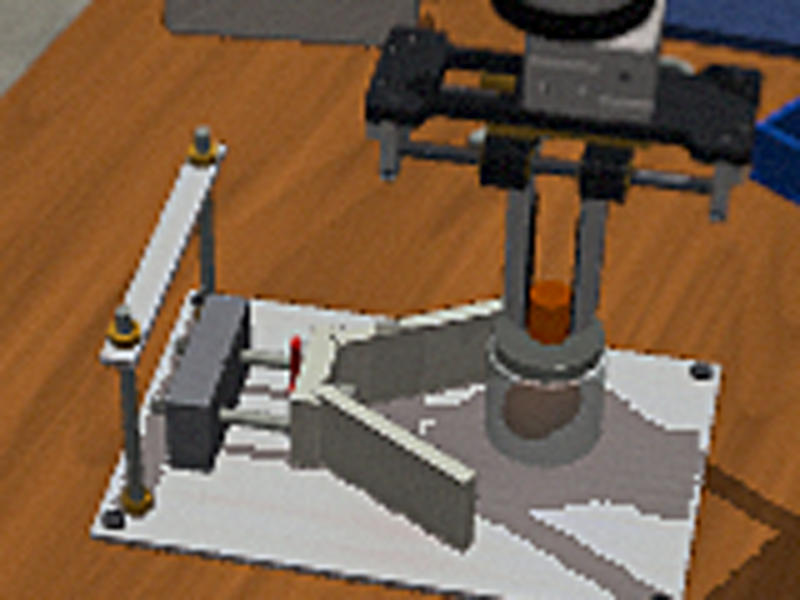

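View pics/atop.png

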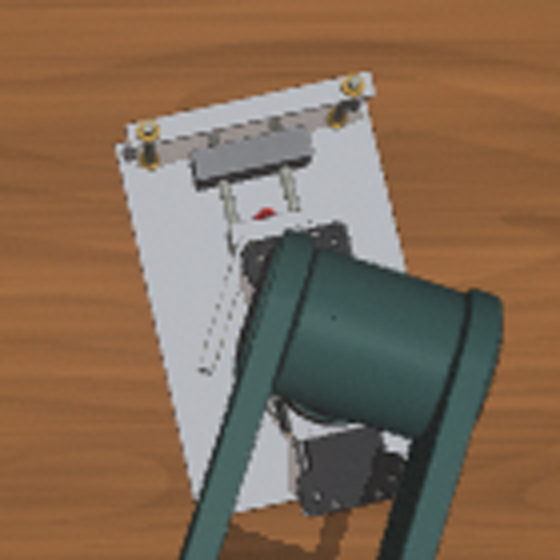

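The jar hovers in front of the mouth, upright (jar centre at side crop about (545,390)). I'll lower it to the plate.

Request:
jog_arm(series=[{"x":-0.002,"y":0.0015,"z":0.004,"rx":0,"ry":0,"rz":0.5},{"x":-0.001,"y":0,"z":0.008,"rx":0,"ry":0,"rz":0},{"x":0,"y":0,"z":0.006,"rx":0,"ry":0,"rz":0},{"x":0,"y":0,"z":0.004,"rx":0,"ry":0,"rz":0},{"x":0,"y":0,"z":0.001,"rx":0,"ry":0,"rz":0},{"x":0,"y":0,"z":0,"rx":0,"ry":0,"rz":0},{"x":0,"y":0,"z":0,"rx":0,"ry":0,"rz":0}])

```text
time: 12.08
tool_pos: [0.5198, -0.1185, 0.05]
ee_rot: [3.139, -0.006, 0.208]
wrist_force: [-0.6, 0.3, -4.7]
width: 0.0214
```

```bash
python3 -c "
from h import *
go(.5168,-.1177,.0402)"
```

```text
t 12.0833 pos [ 0.5198 -0.1185  0.05  ] rot [ 3.1393 -0.0064  0.2085] tooldelta mm [-2.8 -1.4  9.8] rotdeg [ 0.13 -0.37  0.09] F [-0.56  0.32 -4.69] T [-0.036  0.063 -0.035] w 0.0214
```

Request:
jog_arm(series=[{"x":-0.002,"y":-0.001,"z":0.002,"rx":0,"ry":-0.3,"rz":0},{"x":0,"y":0,"z":0.003,"rx":0,"ry":0,"rz":0},{"x":0,"y":0,"z":0.002,"rx":0,"ry":0,"rz":0},{"x":0,"y":0,"z":0,"rx":0,"ry":0,"rz":0},{"x":0,"y":0,"z":0,"rx":0,"ry":0,"rz":0}])

```text
time: 12.5
tool_pos: [0.5179, -0.118, 0.0429]
ee_rot: [3.139, -0.002, 0.209]
wrist_force: [0.8, 0.4, -4.2]
width: 0.0215
```

```bash
python3 -c "
from h import *
go(.5168,-.1177,.0402)"
```

```text
t 12.5 pos [ 0.5179 -0.118   0.0429] rot [ 3.1388e+00 -1.7000e-03  2.0860e-01] tooldelta mm [-1.1 -0.5  2.7] rotdeg [ 0.16 -0.1   0.1 ] F [ 0.83  0.35 -4.17] T [-0.035  0.052 -0.002] w 0.0215
```

Request:
jog_arm(series=[{"x":0,"y":0,"z":0.0015,"rx":0,"ry":0,"rz":0},{"x":0,"y":0,"z":0.001,"rx":0,"ry":0,"rz":0},{"x":0,"y":0,"z":0.001,"rx":0,"ry":0,"rz":0},{"x":0,"y":0,"z":0,"rx":0,"ry":0,"rz":0}])

```text
time: 12.83
tool_pos: [0.5186, -0.1187, 0.0406]
ee_rot: [3.137, -0.003, 0.209]
wrist_force: [-0.4, -0.3, -4.6]
width: 0.0212
```

```bash
python3 -c "
from h import *
go(.5168,-.1177,.0402)"
```

```text
t 12.8333 pos [ 0.5186 -0.1187  0.0406] rot [ 3.137e+00 -2.900e-03  2.086e-01] tooldelta mm [-1.5 -1.3  0.4] rotdeg [ 0.26 -0.17  0.1 ] F [-0.41 -0.27 -4.57] T [-0.022  0.051  0.015] w 0.0212
```

Request:
jog_arm(series=[{"x":0,"y":-0.001,"z":0.001,"rx":0.2,"ry":0,"rz":0},{"x":0,"y":0,"z":0.001,"rx":0,"ry":0,"rz":0},{"x":0,"y":0,"z":0.0005,"rx":0,"ry":0,"rz":0}])

```text
time: 13.08
tool_pos: [0.5191, -0.119, 0.0403]
ee_rot: [3.138, -0.004, 0.208]
wrist_force: [-1.8, -0.2, -1.7]
width: 0.0213
```

```bash
python3 -c "
from h import *
go(.5168,-.1177,.0402)"
```

```text
t 13.0833 pos [ 0.5191 -0.119   0.0403] rot [ 3.1377 -0.0044  0.2084] tooldelta mm [-2.  -1.7  0.1] rotdeg [ 0.22 -0.25  0.09] F [-1.83 -0.24 -1.71] T [0.016 0.405 0.01 ] w 0.0213
```

Contact with the plate at z = 0.0403, as predicted. Next is sliding forward toward the V.

Request:
jog_arm(series=[{"x":0.003,"y":-0.001,"z":0,"rx":0,"ry":-0.2,"rz":0},{"x":0.006,"y":-0.001,"z":0,"rx":0,"ry":0,"rz":0},{"x":0.008,"y":0,"z":0,"rx":0,"ry":0,"rz":0},{"x":0.008,"y":0,"z":0,"rx":0,"ry":0,"rz":0},{"x":0.004,"y":0,"z":0,"rx":0,"ry":0,"rz":0},{"x":0,"y":0,"z":0,"rx":0,"ry":0,"rz":0},{"x":0,"y":0,"z":0,"rx":0,"ry":0,"rz":0}])

```text
time: 13.67
tool_pos: [0.5506, -0.1097, 0.0404]
ee_rot: [3.138, -0.001, 0.209]
wrist_force: [-2.8, -1.3, -0.3]
width: 0.0216
```

```bash
cat >> h.py <<'E'
def fs(hx=.595,hy=-.101):
    o=robot.get_obs(); c,n=np.cos(YAW),np.sin(YAW); d=np.array([hx,hy])-o['tool_pos'][:2]; f=o['wrist_force']
    print('to home: ahead %.1f left %.1f mm'%((c*d[0]+n*d[1])*1e3,(-n*d[0]+c*d[1])*1e3),'Fpush %.2f Fleft %.2f Fz %.2f'%(c*f[0]+n*f[1],-n*f[0]+c*f[1],f[2]))
E
python3 -c "
from h import *
go(.595,-.101,.0402);fs()"
```

```text
t 13.6667 pos [ 0.5506 -0.1097  0.0404] rot [ 3.1381e+00 -5.0000e-04  2.0900e-01] tooldelta mm [45.3  0.7  0.2] rotdeg [ 0.2  -0.03  0.12] F [-2.79 -1.27 -0.34] T [-0.181  0.434  0.01 ] w 0.0216
to home: ahead 45.3 left -0.6 mm Fpush -2.99 Fleft -0.67 Fz -0.34
```

Request:
jog_arm(series=[{"x":0.004,"y":0,"z":-0.0003,"rx":0,"ry":0,"rz":0},{"x":0.007,"y":0,"z":0,"rx":0,"ry":0,"rz":0},{"x":0.007,"y":0,"z":0,"rx":0,"ry":0,"rz":0},{"x":0.004,"y":0,"z":0,"rx":0,"ry":0,"rz":0},{"x":0,"y":0,"z":0,"rx":0,"ry":0,"rz":0},{"x":0,"y":0,"z":0,"rx":0,"ry":0,"rz":0},{"x":0,"y":0,"z":0,"rx":0,"ry":0,"rz":0}])

```text
time: 14.25
tool_pos: [0.5745, -0.1044, 0.0404]
ee_rot: [3.139, -0.0, 0.209]
wrist_force: [-1.7, -0.5, -0.5]
width: 0.0211
```

```bash
python3 look2.py b .595 -.101 .0402; python3 -c "
from h import *
fs()"
```

```text
t 14.25 pos [ 0.5745 -0.1044  0.0404] rot [ 3.1386e+00 -1.0000e-04  2.0910e-01] tooldelta mm [20.8  0.9  0.2] rotdeg [ 0.17 -0.01  0.13] F [-1.67 -0.55 -0.53] T [-0.115  0.395 -0.042] w 0.0211
to home: ahead 20.8 left -0.9 mm Fpush -1.49 Fleft -0.12 Fz -1.46
```

View pics/bside.png

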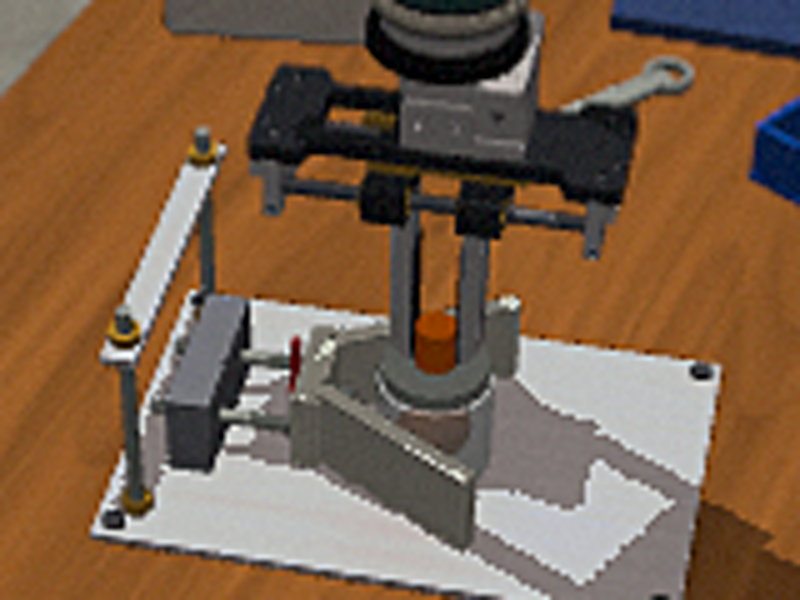

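Request:
jog_arm(series=[{"x":0.003,"y":0.0004,"z":0,"rx":0,"ry":0,"rz":0},{"x":0.003,"y":0,"z":0,"rx":0,"ry":0,"rz":0},{"x":0.002,"y":0,"z":0,"rx":0,"ry":0,"rz":0},{"x":0,"y":0,"z":0,"rx":0,"ry":0,"rz":0},{"x":0,"y":0,"z":0,"rx":0,"ry":0,"rz":0}])

```text
time: 14.77
tool_pos: [0.5825, -0.1031, 0.0404]
ee_rot: [3.139, 0.0, 0.208]
wrist_force: [-2.1, -0.7, -0.1]
width: 0.0213
```

```bash
python3 -c "
from h import *
go(.595,-.101,.0402);fs()"
```

```text
t 14.7667 pos [ 0.5825 -0.1031  0.0404] rot [3.1389 0.     0.2084] tooldelta mm [12.6  0.6  0.2] rotdeg [0.15 0.   0.09] F [-2.14 -0.69 -0.08] T [-0.155  0.507 -0.003] w 0.0213
to home: ahead 12.6 left -0.5 mm Fpush -2.23 Fleft -0.24 Fz -0.08
```

Request:
jog_arm(series=[{"x":0.0015,"y":0,"z":0,"rx":0,"ry":0,"rz":0},{"x":0.0015,"y":0,"z":0,"rx":0,"ry":0,"rz":0},{"x":0.001,"y":0,"z":0,"rx":0,"ry":0,"rz":0},{"x":0,"y":0,"z":0,"rx":0,"ry":0,"rz":0}])

```text
time: 15.1
tool_pos: [0.5866, -0.1022, 0.0404]
ee_rot: [3.139, 0.0, 0.208]
wrist_force: [-1.4, -1.1, -1.1]
width: 0.0212
```

```bash
python3 -c "
from h import *
go(.595,-.101,.0402);fs()"
```

```text
t 15.1 pos [ 0.5866 -0.1022  0.0404] rot [3.1389e+00 4.0000e-04 2.0830e-01] tooldelta mm [8.5 0.5 0.2] rotdeg [0.15 0.02 0.08] F [-1.38 -1.05 -1.08] T [-0.056  0.29   0.027] w 0.0212
to home: ahead 8.5 left -0.5 mm Fpush -1.57 Fleft -0.75 Fz -1.08
```

Request:
jog_arm(series=[{"x":0.001,"y":0,"z":0,"rx":0,"ry":0,"rz":0},{"x":0.001,"y":0,"z":0,"rx":0,"ry":0,"rz":0},{"x":0.0005,"y":0,"z":0,"rx":0,"ry":0,"rz":0},{"x":0,"y":0,"z":0,"rx":0,"ry":0,"rz":0}])

```text
time: 15.43
tool_pos: [0.588, -0.1024, 0.0405]
ee_rot: [3.138, 0.004, 0.208]
wrist_force: [-1.3, -0.9, -1.2]
width: 0.0214
```

```bash
python3 -c "
from h import *
go(.595,-.101,.0402);fs()"
```

```text
t 15.4333 pos [ 0.588  -0.1024  0.0405] rot [3.1384 0.0035 0.2082] tooldelta mm [7.2 0.1 0.3] rotdeg [0.19 0.2  0.08] F [-1.29 -0.86 -1.19] T [-0.148  0.48   0.005] w 0.0214
to home: ahead 7.2 left -0.1 mm Fpush -1.44 Fleft -0.57 Fz -1.19
```

Request:
jog_arm(series=[{"x":0.001,"y":0,"z":0,"rx":0,"ry":0,"rz":0},{"x":0.001,"y":0,"z":0,"rx":0,"ry":0,"rz":0},{"x":0,"y":0,"z":0,"rx":0,"ry":0,"rz":0},{"x":0,"y":0,"z":0,"rx":0,"ry":0,"rz":0}])

```text
time: 15.77
tool_pos: [0.589, -0.1025, 0.0406]
ee_rot: [3.138, 0.006, 0.208]
wrist_force: [-3.4, -1.8, -0.2]
width: 0.0214
```

```bash
python3 look2.py c .595 -.101 .0402;python3 -c "
from h import *
go(.595,-.101,.0402);fs()"
```

```text
t 15.7667 pos [ 0.589  -0.1025  0.0406] rot [3.1379 0.006  0.208 ] tooldelta mm [ 6.2 -0.3  0.3] rotdeg [0.21 0.34 0.06] F [-3.35 -1.82 -0.19] T [-0.251  0.709  0.089] w 0.0214
t 15.8667 pos [ 0.589  -0.1025  0.0406] rot [3.1378 0.0059 0.208 ] tooldelta mm [ 6.2 -0.3  0.3] rotdeg [0.21 0.34 0.07] F [-3.68 -1.63  0.19] T [-0.17   0.762  0.091] w 0.0216
to home: ahead 6.2 left 0.3 mm Fpush -3.94 Fleft -0.84 Fz 0.19
```

View pics/cside.png

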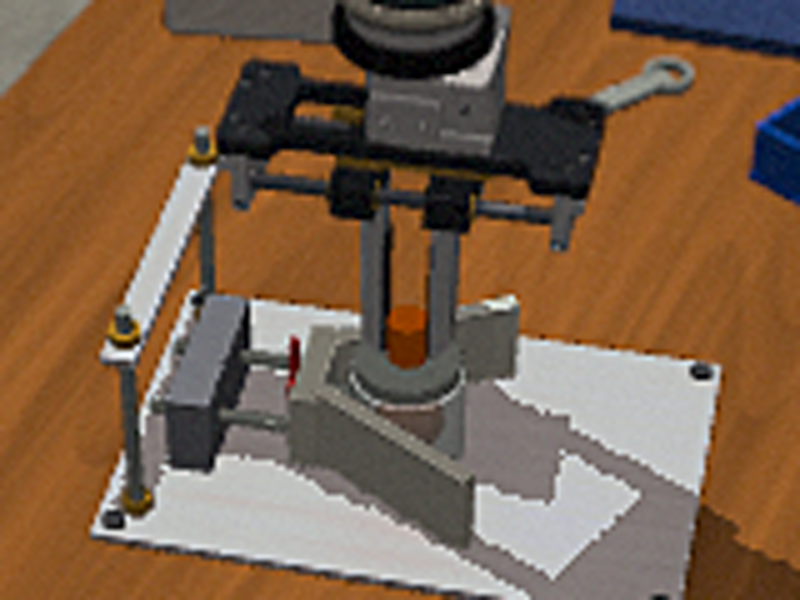

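```bash
cat >> h.py <<'E'
def red(s):
    b=(255,160,310,240) # crop
    im=s['img'][b[1]:b[3],b[0]:b[2]].astype(int)
    m=((im[...,0]-np.maximum(im[...,1],im[...,2]))>60)&(im[...,1]<50)
    x=(np.argwhere(m)); w=1
    return len(x), (x.mean(0)[::-1]+[b[0],b[1]]).round(2) if len(x) else None
E
python3 - <<'E'
from h import *
s0=cv2.imread('pics/side0.png')[:,:,::-1]
print(red({'img':s0})); s=snap('side'); print(red(s))
a=s0[175:200,262:292];b=s['img'][175:200,262:292]
cv2.imwrite('pics/flag.png',cv2.resize(np.hstack([a,b])[:,:,::-1],None,fx=12,fy=12,interpolation=cv2.INTER_NEAREST))
# expected flag shift
c,n=np.cos(YAW),np.sin(YAW); P=np.array([.595+c*.05,-.101+n*.05,.06]); print(proj(s,[P,P+[.008*c,.008*n,0]]))
E
```

```text
(10, array([273.5, 182.1]))
(26, array([288.42, 180.19]))
[[274.27862233 180.066538  ]
 [271.25197575 179.63461027]]
```

View pics/flag.png

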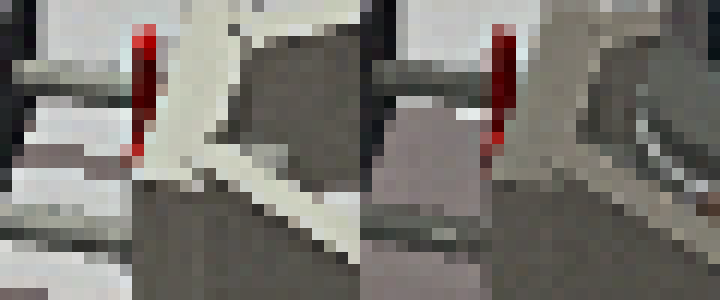

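```bash
cat >> h.py <<'E'
def fa(n=5,hx=.595,hy=-.101):
    F=[];T=[]
    for i in range(n):
        s=cams.snapshot('side'); o=robot.get_obs(); F.append(o['wrist_force']);T.append(o['wrist_torque'])
    f=np.mean(F,0);tq=np.mean(T,0);c,n_=np.cos(YAW),np.sin(YAW);d=np.array([hx,hy])-o['tool_pos'][:2]
    print('t %.2f'%o['time'],'ahead %.1f left %.1f z %.1f'%((c*d[0]+n_*d[1])*1e3,(-n_*d[0]+c*d[1])*1e3,o['tool_pos'][2]*1e3),'AVG push %.2f left %.2f z %.2f'%(c*f[0]+n_*f[1],-n_*f[0]+c*f[1],f[2]),'T push %.2f left %.2f z %.2f'%(c*tq[0]+n_*tq[1],-n_*tq[0]+c*tq[1],tq[2]),'rot',o['ee_rot'].round(4),'red',red(s),'w %.4f'%o['width'])
E
python3 -c "
from h import *
fa()"
```

```text
t 16.17 ahead 6.2 left 0.3 z 40.6 AVG push -3.31 left -0.12 z -0.14 T push -0.08 left 0.74 z 0.06 rot [3.1378 0.0059 0.208 ] red (28, array([290.04, 180.39])) w 0.0214
```

Request:
jog_arm(series=[{"x":0,"y":0.001,"z":-0.0003,"rx":0,"ry":0.3,"rz":0},{"x":0,"y":0.0003,"z":0,"rx":0,"ry":0,"rz":0},{"x":0,"y":0,"z":0,"rx":0,"ry":0,"rz":0}])

```text
time: 16.42
tool_pos: [0.59, -0.103, 0.0404]
ee_rot: [3.139, -0.001, 0.208]
wrist_force: [-1.8, -0.4, 0.1]
width: 0.0214
```

```bash
python3 -c "
from h import *
fa()"
```

```text
t 16.67 ahead 5.3 left 0.9 z 40.4 AVG push -1.98 left -0.08 z -1.10 T push -0.04 left 0.52 z 0.03 rot [ 3.139e+00 -1.300e-03  2.084e-01] red (30, array([286.13, 180.7 ])) w 0.0212
```

Request:
jog_arm(series=[{"x":0.001,"y":0,"z":0,"rx":0,"ry":0,"rz":0},{"x":0.001,"y":0,"z":0,"rx":0,"ry":0,"rz":0},{"x":0,"y":0,"z":0,"rx":0,"ry":0,"rz":0}])

```text
time: 16.92
tool_pos: [0.5911, -0.1032, 0.0404]
ee_rot: [3.138, 0.001, 0.208]
wrist_force: [-3.0, 1.0, -0.4]
width: 0.0211
```

```bash
python3 -c "
from h import *
fa()"
```

```text
t 17.17 ahead 4.2 left 1.3 z 40.4 AVG push -2.95 left -0.04 z -0.68 T push -0.11 left 0.70 z 0.05 rot [3.1383e+00 8.0000e-04 2.0830e-01] red (31, array([284.35, 181.32])) w 0.0213
```

Request:
jog_arm(series=[{"x":0.001,"y":0,"z":0,"rx":0,"ry":0,"rz":0},{"x":0.001,"y":0,"z":0,"rx":0,"ry":0,"rz":0},{"x":0,"y":0,"z":0,"rx":0,"ry":0,"rz":0}])

```text
time: 17.42
tool_pos: [0.5922, -0.1034, 0.0405]
ee_rot: [3.138, 0.003, 0.208]
wrist_force: [-3.1, -0.8, -1.3]
width: 0.0209
```

```bash
python3 -c "
from h import *
fa()"
```

```text
t 17.67 ahead 3.2 left 1.8 z 40.5 AVG push -3.64 left -0.98 z 0.04 T push -0.16 left 0.83 z 0.06 rot [3.1376e+00 3.0000e-03 2.0800e-01] red (37, array([286.92, 181.08])) w 0.0214
```

Request:
jog_arm(series=[{"x":0,"y":0.001,"z":0,"rx":0,"ry":0.1,"rz":0},{"x":0,"y":0.001,"z":0,"rx":0,"ry":0,"rz":0},{"x":0,"y":0,"z":0,"rx":0,"ry":0,"rz":0}])

```text
time: 17.92
tool_pos: [0.5935, -0.104, 0.0404]
ee_rot: [3.14, -0.001, 0.209]
wrist_force: [-2.8, -0.5, -0.3]
width: 0.021
```

```bash
python3 -c "
from h import *
fa()"
```

```text
t 18.17 ahead 2.1 left 2.7 z 40.4 AVG push -2.21 left 0.09 z -1.07 T push -0.03 left 0.49 z 0.07 rot [ 3.1396e+00 -1.3000e-03  2.0850e-01] red (38, array([285.18, 180.87])) w 0.0213
```

Request:
jog_arm(series=[{"x":0.001,"y":0.0005,"z":0,"rx":0,"ry":0,"rz":0},{"x":0.001,"y":0.0005,"z":0,"rx":0,"ry":0,"rz":0},{"x":0,"y":0.0005,"z":0,"rx":0,"ry":0,"rz":0}])

```text
time: 18.42
tool_pos: [0.5954, -0.1048, 0.0404]
ee_rot: [3.14, -0.0, 0.209]
wrist_force: [-2.3, 0.5, -1.1]
width: 0.0216
```

```bash
python3 look2.py d .595 -.101 .0402; python3 -c "
from h import *
fa()
s0=cv2.imread('pics/side0.png')[:,:,::-1]
s=snap('side')
a=s0[175:200,262:292];b=s['img'][175:200,262:292]
cv2.imwrite('pics/flag2.png',cv2.resize(np.hstack([a,b])[:,:,::-1],None,fx=12,fy=12,interpolation=cv2.INTER_NEAREST))
"
```

```text
t 18.4167 pos [ 0.5954 -0.1048  0.0404] rot [ 3.1404e+00 -2.0000e-04  2.0870e-01] tooldelta mm [ 0.4 -3.8  0.2] rotdeg [ 0.07 -0.01  0.1 ] F [-2.31  0.48 -1.11] T [0.073 0.502 0.045] w 0.0216
t 18.77 ahead 0.5 left 3.8 z 40.4 AVG push -2.36 left 0.84 z -1.27 T push 0.18 left 0.49 z 0.05 rot [ 3.1402e+00 -3.0000e-04  2.0870e-01] red (34, array([283.79, 180.24])) w 0.0214
```

View pics/flag2.png

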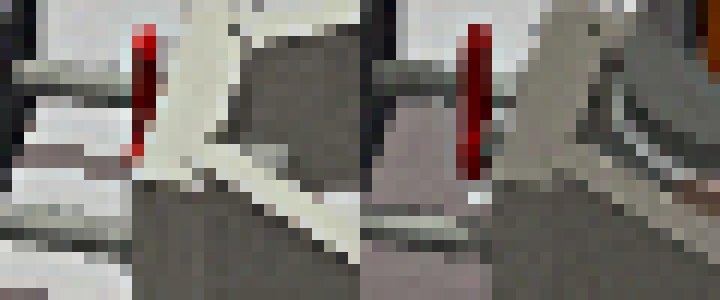

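View pics/dside.png

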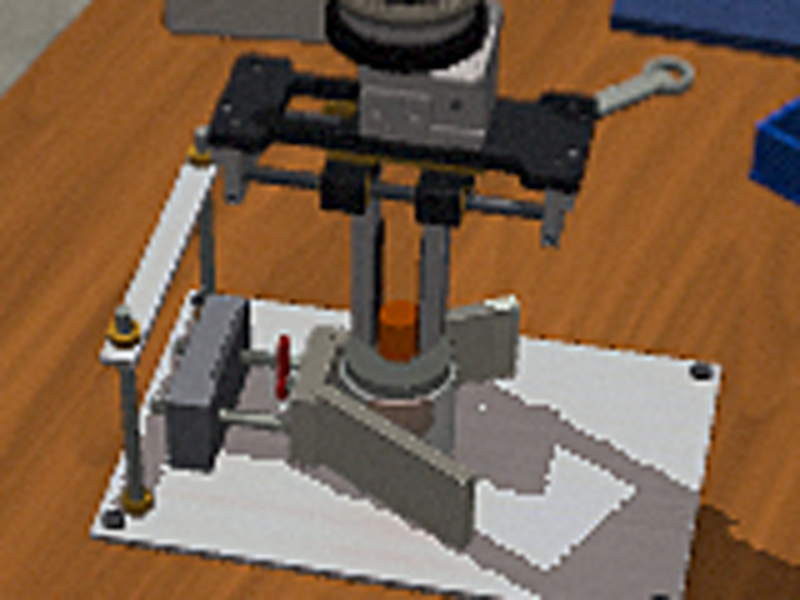

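The flag has moved about 2 px (roughly 5 mm) of the expected 3 px, so the pin is going in with about 2–3 mm left. Continuing forward gently.

Request:
jog_arm(series=[{"x":0.001,"y":0,"z":0,"rx":0,"ry":0,"rz":0},{"x":0.001,"y":0,"z":0,"rx":0,"ry":0,"rz":0},{"x":0,"y":0,"z":0,"rx":0,"ry":0,"rz":0}])

```text
time: 19.07
tool_pos: [0.5966, -0.1052, 0.0404]
ee_rot: [3.139, 0.002, 0.209]
wrist_force: [-1.4, -0.1, -1.2]
width: 0.0213
```

```bash
python3 -c "
from h import *
fa()"
```

```text
t 19.32 ahead -0.7 left 4.3 z 40.4 AVG push -2.86 left 0.36 z -0.54 T push 0.04 left 0.60 z 0.02 rot [3.1392e+00 1.5000e-03 2.0860e-01] red (33, array([282.7 , 181.21])) w 0.0213
```

Request:
jog_arm(series=[{"x":0.001,"y":0,"z":0,"rx":0,"ry":0,"rz":0},{"x":0.001,"y":0,"z":0,"rx":0,"ry":0,"rz":0},{"x":0,"y":0,"z":0,"rx":0,"ry":0,"rz":0}])

```text
time: 19.57
tool_pos: [0.5975, -0.1052, 0.0405]
ee_rot: [3.139, 0.004, 0.208]
wrist_force: [-3.3, -0.6, -0.8]
width: 0.0212
```

```bash
python3 -c "
from h import *
fa()"
```

```text
t 19.82 ahead -1.6 left 4.6 z 40.5 AVG push -3.80 left -0.16 z 0.11 T push 0.02 left 0.86 z 0.05 rot [3.1387 0.004  0.2084] red (35, array([285.8 , 179.46])) w 0.0216
```

Request:
jog_arm(series=[{"x":0.001,"y":0.0003,"z":0,"rx":0,"ry":0.15,"rz":0},{"x":0.001,"y":0.0003,"z":0,"rx":0,"ry":0.1,"rz":0},{"x":0,"y":0,"z":0,"rx":0,"ry":0,"rz":0}])

```text
time: 20.07
tool_pos: [0.5978, -0.1051, 0.0405]
ee_rot: [3.14, 0.003, 0.208]
wrist_force: [-2.7, -0.8, 0.0]
width: 0.0213
```

```bash
python3 -c "
from h import *
fa()
s0=cv2.imread('pics/side0.png')[:,:,::-1]
s=snap('side')
a=s0[175:200,262:292];b=s['img'][175:200,262:292]
cv2.imwrite('pics/flag3.png',cv2.resize(np.hstack([a,b])[:,:,::-1],None,fx=12,fy=12,interpolation=cv2.INTER_NEAREST))"
```

```text
t 20.32 ahead -2.0 left 4.6 z 40.5 AVG push -4.57 left 0.78 z 0.33 T push 0.06 left 0.99 z 0.04 rot [3.1402 0.0032 0.2084] red (32, array([281.72, 180.62])) w 0.0211
```

View pics/flag3.png

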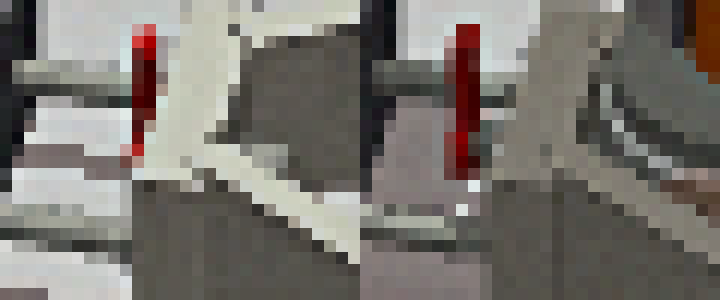

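The flag has now moved 3 px (about 8 mm), and the forward motion is being resisted with side force near zero, so the jar is home on both walls. Now I'll build up the press.

Request:
jog_arm(series=[{"x":0.001,"y":0,"z":0,"rx":0,"ry":0,"rz":0},{"x":0.001,"y":0,"z":0,"rx":0,"ry":0,"rz":0},{"x":0.001,"y":0,"z":0,"rx":0,"ry":0,"rz":0}])

```text
time: 20.62
tool_pos: [0.5983, -0.105, 0.0407]
ee_rot: [3.14, 0.009, 0.208]
wrist_force: [-6.9, -1.2, 1.3]
width: 0.0209
```

```bash
python3 -c "
from h import *
fa(3)"
```

```text
t 20.77 ahead -2.4 left 4.6 z 40.7 AVG push -6.86 left 0.23 z 1.83 T push 0.09 left 1.43 z 0.04 rot [3.1405 0.009  0.2082] red (30, array([281.7, 180.5])) w 0.0211
```

Request:
jog_arm(series=[{"x":0.001,"y":0,"z":0,"rx":0,"ry":0.2,"rz":0},{"x":0.001,"y":0,"z":0,"rx":0,"ry":0.2,"rz":0},{"x":0.001,"y":0,"z":0,"rx":0,"ry":0.1,"rz":0}])

```text
time: 21.02
tool_pos: [0.5982, -0.105, 0.0406]
ee_rot: [3.141, 0.007, 0.208]
wrist_force: [-5.8, -1.2, 2.4]
width: 0.0213
```

```bash
python3 -c "
from h import *
fa(3)"
```

```text
t 21.17 ahead -2.3 left 4.6 z 40.6 AVG push -6.07 left 0.38 z 1.21 T push 0.05 left 1.45 z 0.05 rot [3.1409 0.007  0.2079] red (35, array([282.86, 180.49])) w 0.0214
```

Request:
jog_arm(series=[{"x":0.002,"y":0,"z":0,"rx":0,"ry":0.1,"rz":0},{"x":0.002,"y":0,"z":0,"rx":0,"ry":0.1,"rz":0},{"x":0.002,"y":0,"z":0,"rx":0,"ry":0.1,"rz":0}])

```text
time: 21.42
tool_pos: [0.5987, -0.1049, 0.0409]
ee_rot: [3.142, 0.014, 0.207]
wrist_force: [-8.5, -1.8, 3.4]
width: 0.0211
```

```bash
python3 -c "
from h import *
fa(3)"
```

```text
t 21.57 ahead -2.8 left 4.6 z 40.9 AVG push -8.73 left 0.15 z 3.43 T push 0.12 left 1.88 z 0.05 rot [-3.1416  0.0139  0.2074] red (34, array([283.68, 179.76])) w 0.0211
```

Request:
jog_arm(series=[{"x":0.0025,"y":0,"z":-0.0003,"rx":0,"ry":0.3,"rz":0},{"x":0.0025,"y":0,"z":-0.0002,"rx":0,"ry":0.2,"rz":0},{"x":0.0025,"y":0,"z":0,"rx":0,"ry":0.2,"rz":0}])

```text
time: 21.82
tool_pos: [0.5989, -0.1048, 0.0409]
ee_rot: [-3.141, 0.017, 0.207]
wrist_force: [-9.1, -1.5, 4.7]
width: 0.0216
```

```bash
python3 -c "
from h import *
fa(3)"
```

```text
t 21.97 ahead -3.0 left 4.5 z 40.9 AVG push -9.90 left 0.80 z 3.85 T push 0.09 left 2.12 z 0.04 rot [-3.1405  0.0175  0.2067] red (36, array([282.47, 179.69])) w 0.0211
```

Request:
jog_arm(series=[{"x":0.003,"y":0,"z":-0.0005,"rx":0,"ry":0.4,"rz":0},{"x":0.003,"y":0,"z":-0.0005,"rx":0,"ry":0.3,"rz":0},{"x":0.003,"y":0,"z":0,"rx":0,"ry":0.2,"rz":0},{"x":0.003,"y":0,"z":0,"rx":0,"ry":0.2,"rz":0}])

```text
time: 22.3
tool_pos: [0.5992, -0.1047, 0.0411]
ee_rot: [-3.139, 0.024, 0.205]
wrist_force: [-10.5, -1.6, 5.5]
width: 0.0212
```

```bash
python3 look2.py e .595 -.101 .0402; python3 -c "
from h import *
fa(6)
s0=cv2.imread('pics/side0.png')[:,:,::-1]
s=snap('side')
a=s0[175:200,262:292];b=s['img'][175:200,262:292]
cv2.imwrite('pics/flag4.png',cv2.resize(np.hstack([a,b])[:,:,::-1],None,fx=12,fy=12,interpolation=cv2.INTER_NEAREST))"
```

```text
t 22.3 pos [ 0.5992 -0.1047  0.0411] rot [-3.1387  0.0237  0.2054] tooldelta mm [-3.4 -4.5  1. ] rotdeg [-0.17  1.36 -0.09] F [-10.54  -1.57   5.54] T [-0.359  2.297  0.029] w 0.0212
t 22.70 ahead -3.4 left 4.5 z 41.1 AVG push -10.94 left 0.46 z 4.61 T push 0.12 left 2.34 z 0.07 rot [-3.1387  0.0235  0.2054] red (32, array([280.53, 180.78])) w 0.0210
```

View pics/flag4.png

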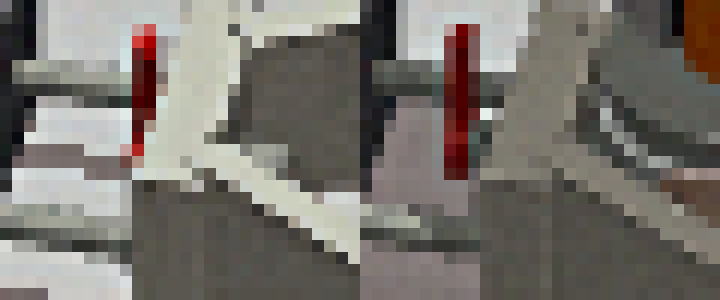

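View pics/eside.png

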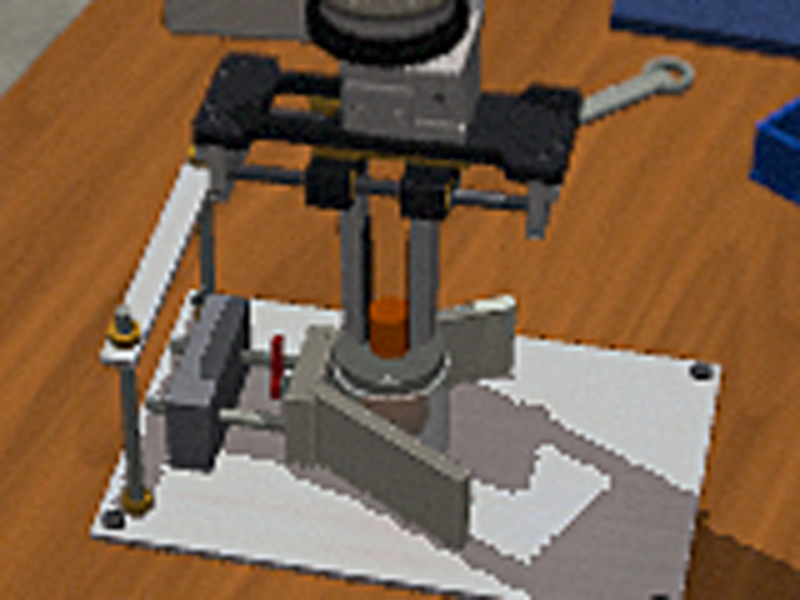

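Press held at about 10.9 N for more than 0.4 s. The nest edge shifted about 1 px and the flag is fully back. I'll ease off to a light push, straighten the tool, then let go.

Request:
jog_arm(series=[{"x":0.002,"y":0,"z":-0.0003,"rx":0,"ry":0.4,"rz":0},{"x":0.0015,"y":0,"z":-0.0003,"rx":0,"ry":0.4,"rz":0},{"x":0.001,"y":0,"z":-0.0002,"rx":0,"ry":0.3,"rz":0}])

```text
time: 23.0
tool_pos: [0.5987, -0.1048, 0.0409]
ee_rot: [-3.138, 0.015, 0.205]
wrist_force: [-5.4, -1.3, 1.5]
width: 0.0213
```

```bash
python3 -c "
from h import *
fa(3)"
```

```text
t 23.15 ahead -2.8 left 4.4 z 40.9 AVG push -6.51 left 0.14 z 0.76 T push 0.04 left 1.43 z 0.10 rot [-3.1378  0.0155  0.2048] red (38, array([284.32, 179.55])) w 0.0213
```

Request:
jog_arm(series=[{"x":0.001,"y":0,"z":0,"rx":0,"ry":0.4,"rz":0},{"x":0.0008,"y":0,"z":0,"rx":0,"ry":0.4,"rz":0},{"x":0.0005,"y":0,"z":0,"rx":0,"ry":0.3,"rz":0}])

```text
time: 23.4
tool_pos: [0.5986, -0.1048, 0.0405]
ee_rot: [-3.137, 0.001, 0.204]
wrist_force: [-6.0, -0.7, 0.8]
width: 0.0214
```

```bash
python3 -c "
from h import *
fa(3)"
```

```text
t 23.55 ahead -2.6 left 4.4 z 40.5 AVG push -5.41 left 0.46 z 0.36 T push 0.01 left 1.20 z 0.04 rot [-3.1374e+00  1.6000e-03  2.0440e-01] red (32, array([283.31, 180.5 ])) w 0.0215
```

Request:
jog_arm(series=[{"x":0,"y":0,"z":0,"rx":0,"ry":0,"rz":0},{"x":0,"y":0,"z":0,"rx":0,"ry":0,"rz":0},{"x":0,"y":0,"z":0,"rx":0,"ry":0,"rz":0},{"x":0,"y":0,"z":0,"rx":0,"ry":0,"rz":0},{"x":0,"y":0,"z":0,"rx":0,"ry":0,"rz":0},{"x":0,"y":0,"z":0,"rx":0,"ry":0,"rz":0}], claw=0.55)

```text
time: 24.05
tool_pos: [0.6067, -0.1043, 0.0435]
ee_rot: [-3.141, -0.017, 0.205]
wrist_force: [-0.5, 0.5, 0.3]
width: 0.0513
```

```bash
python3 look2.py f .595 -.101 .0402; python3 -c "
from h import *
fa(2)
s0=cv2.imread('pics/side0.png')[:,:,::-1]
s=snap('side')
a=s0[175:200,262:292];b=s['img'][175:200,262:292]
cv2.imwrite('pics/flag5.png',cv2.resize(np.hstack([a,b])[:,:,::-1],None,fx=12,fy=12,interpolation=cv2.INTER_NEAREST))"
```

```text
t 24.05 pos [ 0.6067 -0.1043  0.0435] rot [-3.1412 -0.0166  0.2047] tooldelta mm [-10.8  -5.6   3.2] rotdeg [-0.02 -0.95 -0.13] F [-0.48  0.54  0.26] T [-0.045  0.029  0.016] w 0.0513
t 24.25 ahead -10.0 left 5.5 z 43.1 AVG push 0.40 left -0.54 z 0.08 T push -0.06 left 0.06 z -0.00 rot [-3.1408 -0.0151  0.2046] red (33, array([284.33, 180.3 ])) w 0.0513
```

View pics/flag5.png

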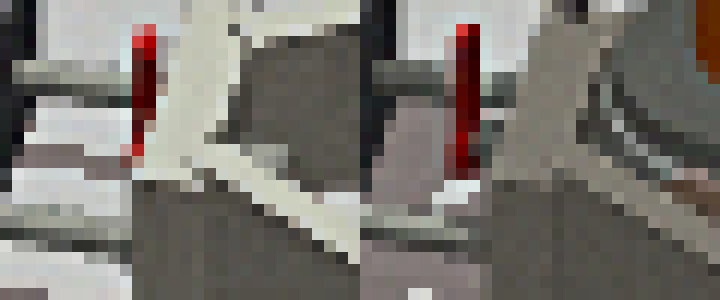

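View pics/fside.png

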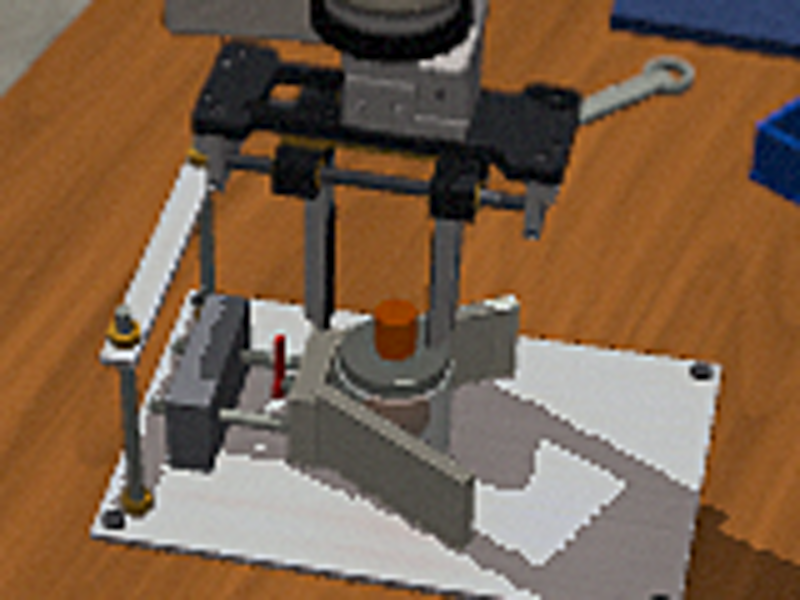

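Released: wrist force is about zero, the nest has sprung back to free and the flag is still about 3 px back. The tool crept 8 mm forward, so I'll recentre it and lift straight up.

Request:
jog_arm(series=[{"x":-0.002,"y":0,"z":-0.003,"rx":0,"ry":0,"rz":0},{"x":-0.002,"y":0,"z":-0.008,"rx":0,"ry":0,"rz":0},{"x":-0.001,"y":0,"z":-0.01,"rx":0,"ry":0,"rz":0},{"x":0,"y":0,"z":-0.015,"rx":0,"ry":0,"rz":0},{"x":0,"y":0,"z":-0.02,"rx":0,"ry":0,"rz":0},{"x":0,"y":0,"z":-0.03,"rx":0,"ry":0,"rz":0},{"x":0,"y":0,"z":-0.03,"rx":0,"ry":0,"rz":0},{"x":-0.02,"y":0,"z":-0.02,"rx":0,"ry":0,"rz":0},{"x":-0.03,"y":0,"z":-0.01,"rx":0,"ry":0,"rz":0},{"x":-0.03,"y":0,"z":0,"rx":0,"ry":0,"rz":0},{"x":-0.02,"y":0,"z":0,"rx":0,"ry":0,"rz":0},{"x":0,"y":0,"z":0,"rx":0,"ry":0,"rz":0}])

```text
time: 25.3
tool_pos: [0.4972, -0.1275, 0.2053]
ee_rot: [3.137, -0.022, 0.206]
wrist_force: [-0.0, -0.4, 0.9]
width: 0.0517
```

```bash
python3 look2.py g .595 -.101 .0402; python3 -c "
from h import *
s0=cv2.imread('pics/side0.png')[:,:,::-1]
s=snap('side','side_end.png');snap('top','top_end.png')
a=s0[175:200,262:292];b=s['img'][175:200,262:292]
cv2.imwrite('pics/flag6.png',cv2.resize(np.hstack([a,b])[:,:,::-1],None,fx=12,fy=12,interpolation=cv2.INTER_NEAREST))"
```

```text
t 25.3 pos [ 0.4972 -0.1275  0.2053] rot [ 3.1365 -0.0225  0.2059] tooldelta mm [ 97.4  -6.8 167.3] rotdeg [ 0.29 -1.29 -0.06] F [-0.01 -0.38  0.87] T [-0.082  0.007  0.021] w 0.0517
```

View pics/flag6.png

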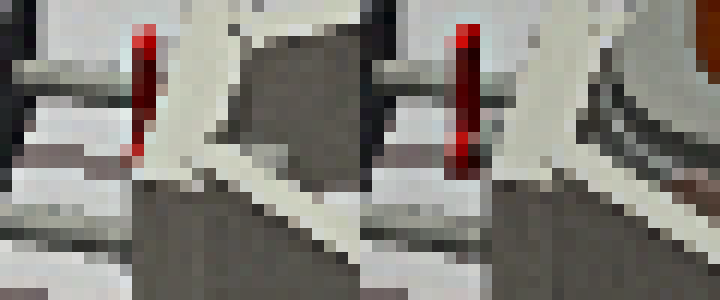

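View pics/gside.png

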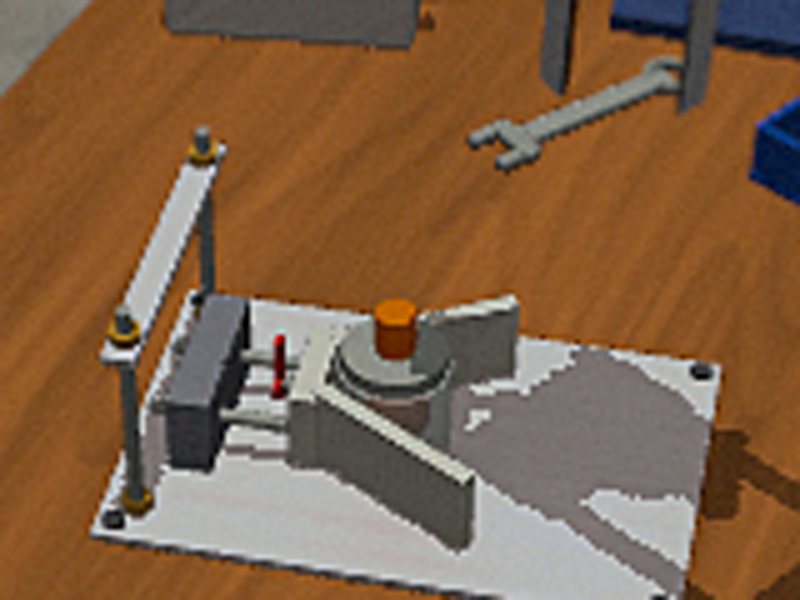

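View pics/top_end.png

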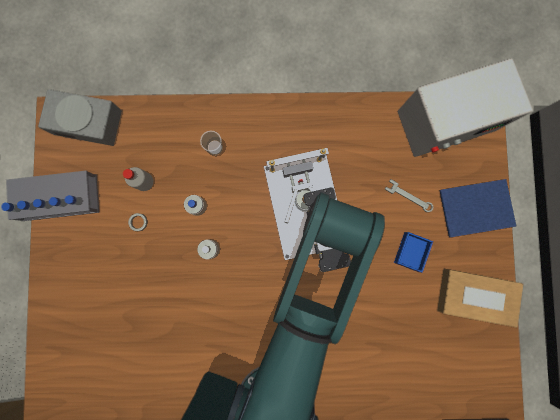

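Run:
```python
from h import *
def rc(im):
    c=im[177:187,264:280].astype(float); r=np.clip(c[...,0]-np.maximum(c[...,1],c[...,2])-15,0,None)
    return round((r.sum(0)*np.arange(264,280)).sum()/r.sum(),2)
L=lambda f:cv2.imread('pics/'+f)[:,:,::-1]
s=snap('side')
print(rc(L('side0.png')),rc(L('side_end.png')),rc(s['img']))
# jar port axis vs home felt
hsv=cv2.cvtColor(s['img'],cv2.COLOR_RGB2HSV); m=cv2.inRange(hsv,(5,180,80),(22,255,255)); m[:160]=0;m[190:]=0;m[:,:285]=0;m[:,305:]=0
ys,xs=np.nonzero(m);print(xs.min(),xs.max(),ys.min(),ys.max())
for P in([.5978,-.105,.0],): print(proj(s,[[P[0],P[1],.096],[P[0],P[1],.071]]))
c,n=np.cos(YAW),np.sin(YAW)
for a in(.03,.06): 
  P=np.array([.598+c*a,-.105+n*a,.05]);q=proj(s,[P,P+[.008*c,.008*n,0]]);print(a,q[1]-q[0])
print(robot.get_obs()['qvel'].round(3))
```

```text
273.53 270.33 270.33
285 304 160 181
[[293.15945914 170.73044385]
 [293.00988643 178.29663044]]
0.03 [-3.01807    -0.43304029]
0.06 [-2.99539947 -0.42894993]
[ 0.002  0.015  0.003 -0.001  0.001 -0.001]
```

The flag shift is 3.2 px against 3.0 px expected for 8 mm, so the jar is fully home. It stands upright and the bystanders look unmoved. Handing in.

```bash
python3 -c "
from h import *
print(ticket.close_job())"
```

```text
the job is handed in; nothing more can be done
None
```

I lifted the orange-port jar by its port, stood it on the plate and pushed it into the V until it was home. I then pressed it, let go, backed the arm off and handed the job in at about 25 s of the 72 s. No verdict was given.

- **Press:** the wrist force averaged 10.9 N over the last 0.4 s of the press. Friction takes part of that, so I estimate 8–9 N reached the guides. The highest averaged reading was 10.9 N, against the 20 N limit.
- **Home:** after release, the red flag sat 3.2 px from its starting place. 8 mm should show as 3.0 px and the 6 mm limit as about 2.3 px, so I take the pin as fully in. The nest had sprung back to its free position.
- **Jar and other things:** in the last pictures the jar stands upright in the V. By feel its axis is about 14 mm from the nominal seat, where 20 mm is allowed. I compared the bystanders only by eye in the last top picture, and none looked moved. The arm is clear of everything, with wrist force near zero.

Three things did not match what I was told or had measured:
- **Fingertips:** they stand about 34 mm above the reported TCP rather than at it. A test close shut on empty air above the port, so I corrected from the camera images.
- **Seat:** by feel, home was about 4.5 mm to the right of my camera estimate and 2 mm further in. I found it by following the side force.
- **Release:** the tool sprang about 8 mm forward as the fingers opened, but it did not disturb the jar.

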